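# Shut the parts hopper's flap and lock it with the wing screw

## Task

Push the tin hopper's copper drop flap fully shut with a fingertip, then lock it: wind the brass wing screw beside it clockwise (seen from above) until it is fully home, by stroking its wings round with a fingertip. Only push; do not pinch the wings. Leave the loose clock parts on and around the hopper where they are.

Things in the scene. Friction and masses are not known exactly. Their poses are not given: they have to be found in the camera images.
- hopper: Fixed, level tin parts hopper, 256 x 200 mm. Origin on the table, below the flap's hinge line; z up. In its own frame: outlet deck x -90 to +36 mm, y -100 to +100, top 55 mm high (an open trough under the flap), then the open stock bin x +36 to +166 mm, walls 125 mm high. The bin wall, 36 mm from the screw axis, stops a finger circling the screw; its -x and both y sides are free.
- flap (a joint): Angle of the copper flap (rad): 0 = shut and level, opens to 1.1, starts ajar at 0.4 to 0.9. Plate 80 x 88 x 4 mm, hinged at hopper x = 0, z = 58 mm; shut, it reaches x = -80 mm (y -2 to +86 mm) with its top 60 mm above the table. Its free edge rises as it opens. Friction (0.06 N m) holds it where it is left; 1 to 3 N downward on it closes it.
- flap_edge (a point): Middle of the flap's free edge (hopper y = +42 mm), on its upper face.
- screw (a joint): Turn of the brass wing screw (rad), growing clockwise seen from above: starts at 0 to 2.4, hard stop (fully home) at 8.0. Vertical axis at hopper x = 0, y = -55 mm. At 0, wing A points along hopper +y, wing B along -y. Loose (0.04 N m friction), stays where left. Sinks 6 mm per turn: hub's underside 85.6 mm above the table at 0, 78 mm at home.
- screw_top (a point): Top of the screw's hub, on its axis, 21 mm above the hub's underside. Hub radius 9 mm at the foot, 7 mm above. Below the hub a fixed steel boss, 26 x 26 mm, reaches 71 mm above the table.
- wing_tip_a (a point): Outer end of wing A, 32 mm from the axis, at mid-height of the wing. Each wing is upright, 6 mm thick, 20 mm high (from 2 to 22 mm above the hub's underside), and runs from the hub out to 32 mm.
- wing_tip_b (a point): Outer end of wing B, opposite wing A, likewise.
- wing_backs: The trailing halves (3 mm of the thickness) of both wings: the faces to push on for clockwise turning. Origin on the screw axis at the hub's underside; turns with the screw.
- wing_fronts: The leading halves of both wings, the other faces. Same origin. Pressing on backs and fronts at once is a pinch.
- escape_wheel: Loose brass escape wheel, 83 mm across, 4 mm thick, flat on the table; origin under its centre. Leave alone.
- pallet_arbor: Loose steel pallet arbor, 80 mm long along its x, with cross arms 44 mm wide, 16 mm high; lies on the table. Leave alone.
- oil_pot: Loose amber glass oil pot, 40 mm across, 30 mm high, upright on the table. Leave alone.
- weight: Loose brass clock weight, 36 mm across, 55 mm high, upright on the table. Leave alone.
- screwdriver: Loose screwdriver, 150 mm long, lying on the table. Leave alone.
- boxwood_peg: Loose boxwood peg, 16 mm across, 35 mm high, standing on the hopper deck (top 90 mm above the table) near the deck's front corner on the screw's side. Origin under its centre. Leave alone.
- collet: Loose verdigris-green brass hand collet, 22 mm across, 12 mm high, on the hopper deck in front of the screw. Origin under its centre. Leave alone.

How it is judged:
On the way, in this order (a step that is already met when the one before it is completed fails the run):
1. the flap is pushed shut, before the screw is home (value of joint flap below 0.06 rad), for 0.2 s.
2. the wing screw is wound fully home with the flap shut (value of joint flap below 0.06 rad and value of joint screw above 7.75 rad), for 0.2 s.
At the end, for the whole second after the job is handed in: The flap is shut (within 0.06 rad of level) and the wing screw is within 0.25 rad of its stop at 8.0 rad, both at rest (all of step 2 and velocity of joint screw between -0.1 and 0.1 rad/s and velocity of joint flap between -0.1 and 0.1 rad/s); the robot touches nothing.
It fails at once if the wings are pinched: pressed from both sides at once (contact force between the fingers and wing_backs above 2 N and contact force between the fingers and wing_fronts above 2 N).
It fails at once if a loose part is moved more than 12 mm, lifted or carried (distance of any of escape_wheel, pallet_arbor, oil_pot, weight, screwdriver, boxwood_peg, collet from where it was at the start of the episode above 0.012 m).
It also fails if it takes over 72 s, if anything falls off the work surface, if the arm or the gripper's body presses on something with over 40 N, if the wrist force passes 120 N, or if a joint passes its speed limit or range.

## Robot

A 7-joint arm with a two-finger parallel gripper is mounted at the origin on the work surface. World frame = base frame: x ahead of the robot, y to its left, z up, the work surface at z = 0. Lengths are in m, angles in rad, forces in N, time in s.
With the tool pointing down it reaches from about 0.425 to 0.925 m from the base axis. Payload 6.8 kg.
Tool frame: the origin (TCP) lies on the centre line of the jaws, within the pads' length; the fingertips stand bot.finger_overhang ahead of it and the grasp point (between the pads) lies 3 mm ahead of it (bot.finger_overhang is the distance from the TCP to the fingertips, in m); z points along the fingers, y is the direction in which the jaws open and shut (so a half turn about z gives the same grasp; the last joint's range is limited). The gripper opens to 85 mm and grips with 20 to 120 N. Pads are 22 mm wide; open, the fingers measure 114 mm over their backs; the gripper's body (76 mm by 85 mm) begins 54 mm behind the grasp point. The pads swing forward as they close: fully open they stand 13 mm farther back than shut.
Start: joints at [0.996, 0.477, 0.022, 1.555, -0.011, 1.109, -0.083], TCP at [0.304, -0.603, 0.224] pointing down, gripper open.
Joint ranges: [-2.96, 2.96], [-0.34, 2.1], [-1.41, 1.46], [0.24, 2.44], [-1.37, 4.51], [0.17, 1.92], [-2.96, 2.96]. Speed limits (rad/s): [2.39, 2.39, 3.14, 3.14, 3.14, 3.14, 3.14].

## Interface

Orientations are given as a unit quaternion [w, x, y, z].
In Python, from station import bot gives the robot as it stands.
- The arm moves only by the tool drive_tool, never from a script. Its argument "increments" is text: rows parted by semicolons, each of 4 numbers parted by spaces: the shift along the world's x, y, z in m, then the turn about the world's z in rad. In form: tx ty tz spin; .... A call has 1 to 12 rows; each row shifts and turns the commanded pose from where the row before left it; what a row does not reach is not made up. A row lasts 1/12 s, in which the tool goes at most 41.7 mm and 7.16 degrees, less where a joint would pass 70% of its speed; a pose out of reach is approached as far as the arm can. A call is refused whole if a number of a shift passes 0.0417 or a number of a turn 0.125, either way. A call with a gripper value outside its range is refused whole. "grip" is the opening, from 0 (shut) to 1 (fully open), set as the call begins (left out, the last holds). The fingers move at their own pace and stop on an object; "squeeze" is the grip in N (left out, the last holds). Time passes only in rows, so rows that do not move let the fingers close. It gives the time, the measured TCP pose, the force and the opening at its end, in the units of the state.
- bot.get_obs(): the state, without advancing time (a new reading comes with each control period).
- bot.read_camera(name): name is "scene" or "top" or "wrist"; returns the picture (400x640x3 uint8, red, green, blue); there is no depth.
- bot.calibration(name): a dict with "fx", "fy", "cx", "cy" (pixels), "camera_from_world" (4x4, takes a point from world to camera coordinates). Camera axes: x right, y down, z forward; pixel columns grow to the right and rows downward; lengths in m; the calibration is good to about 2 mm. The wrist camera is an equidistant fisheye: a pixel r from the principal point sees the ray r / f radians off the axis. A picture is of the moment at which its call begins: read the wrist's pose just before it. calibration takes no time and is no camera call; for the wrist camera it gives the pose at the moment of the call.
- bot.hand_in(): hands the job in, once; it reports no verdict.
The state is a dict: "t": time; "q": joint angles; "joint_vel": joint speeds; "joint_torque": joint torques, N m; "eef_pos": TCP position; "tool_rot": TCP orientation; "contact_force": force on the tool from outside, world axes, zero at the start; "torque": the same for the moment, N m; "gripper_width": opening from 0.0 (shut) to 1.0 (fully open).
Only numpy, scipy, OpenCV 4.12 (cv2) and the standard library are available. Lean on these libraries where they do the work, as an engineer would, in place of code of your own. Each camera call takes 0.05 s, during which the arm holds its last target.

## Working session

There is one attempt and no reset: what is moved stays moved. The work goes in short steps, Python scripts to look and compute and a tool call to move; the robot and the scene stay as the last step left them, time stands still between calls to the robot, and variables do not carry over. Pictures are saved under pics/ and viewed, and the job is handed in when it is done.

Besides the shell and the picture viewer there is one more tool, called after "Request:" by a JSON object that holds its "op" and its "data", one argument or row to a line. drive_tool: Moves the arm, as the interface text tells. Its arguments: {"type":"object","properties":{"increments":{"type":"string"},"grip":{"type":"number"},"squeeze":{"type":"number"}},"required":["increments"]}

```bash
mkdir -p pics; ls
python3 - <<'E'
from station import bot
import cv2
o=bot.get_obs();print(o['t'],o['eef_pos'],o['tool_rot'],o['gripper_width'],bot.finger_overhang)
for n in("scene","top"):
    c=bot.calibration(n);print(n,c)
    cv2.imwrite(f"pics/{n}0.png",bot.read_camera(n)[:,:,::-1])
E
```

```text
pics
0.0 [ 0.30346597 -0.60227992  0.22284247] [-8.46835621e-04  9.72880302e-01  2.31307399e-01 -2.96509498e-04] 1.0037366443640947 0.022
scene {'fx': 407.85000388279946, 'fy': 407.85000388279946, 'cx': 321.30826066273613, 'cy': 200.1076391560467, 'camera_from_world': array([[ 0.29321907,  0.9560365 ,  0.00409782, -0.15106756],
       [ 0.57345923, -0.17244878, -0.80087823, -0.21898052],
       [-0.76496215,  0.2371827 , -0.59881322,  1.43466782],
       [ 0.        ,  0.        ,  0.        ,  1.        ]])}
top {'fx': 509.6229484446564, 'fy': 509.6229484446564, 'cx': 314.19003044428683, 'cy': 198.80389374755381, 'camera_from_world': array([[-0.02516755, -0.99966107, -0.00665854,  0.02284927],
       [-0.99078454,  0.02582971, -0.13296169,  0.53142188],
       [ 0.13308862,  0.00325086, -0.99109881,  1.39544623],
       [ 0.        ,  0.        ,  0.        ,  1.        ]])}
```

View pics/scene0.png

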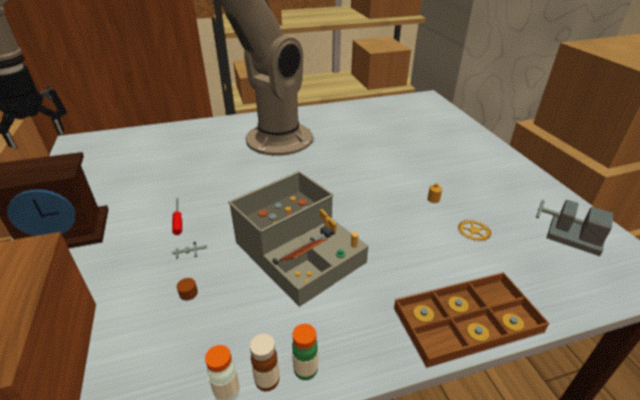

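View pics/top0.png

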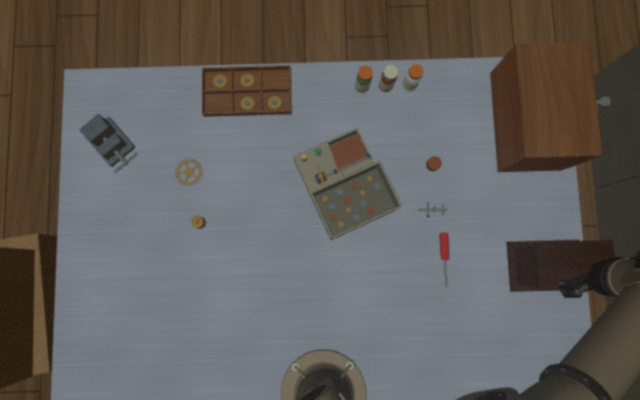

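The hopper is near (348,185) in the top image, with the peg, collet and screw at its left and the copper flap at (350,150). I'll zoom in on that area.

Run:
```python
import cv2
a=cv2.imread('pics/top0.png')[120:250,280:410];cv2.imwrite('pics/t0z.png',cv2.resize(a,None,fx=4.6,fy=4.6,interpolation=cv2.INTER_CUBIC))
a=cv2.imread('pics/scene0.png')[165:305,220:380];cv2.imwrite('pics/s0z.png',cv2.resize(a,None,fx=4,fy=4,interpolation=cv2.INTER_CUBIC))
```

```text
(no output)
```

View pics/t0z.png

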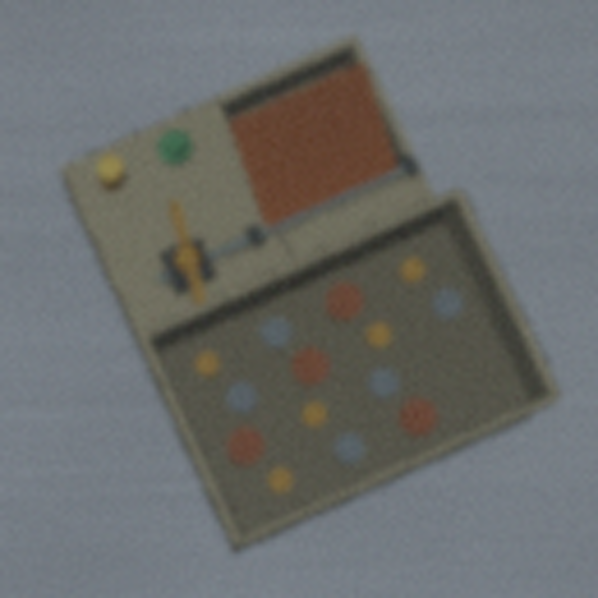

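View pics/s0z.png

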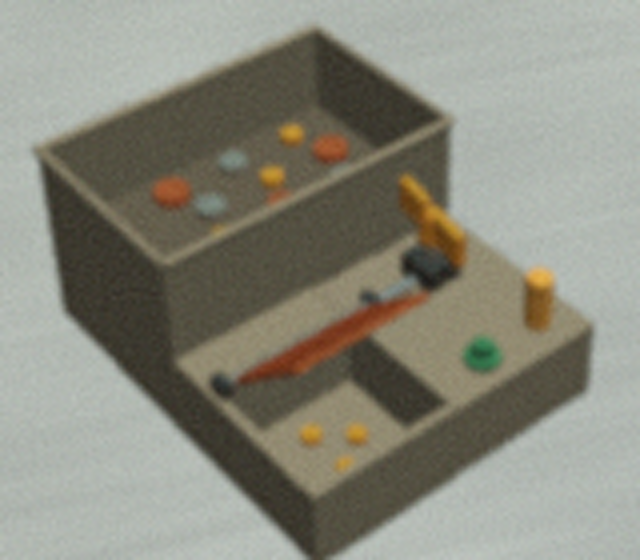

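```bash
cat > h.py <<'E'
import numpy as np, json
from scipy.optimize import least_squares
CAL=None
def cal():
    global CAL
    if CAL is None:
        from station import bot
        CAL={n:bot.calibration(n) for n in('top','scene')}
    return CAL
def proj(n,P):
    c=cal()[n];P=np.atleast_2d(P);T=c['camera_from_world'];q=P@T[:3,:3].T+T[:3,3]
    return np.c_[c['fx']*q[:,0]/q[:,2]+c['cx'],c['fy']*q[:,1]/q[:,2]+c['cy']]
def H(p,P):
    P=np.atleast_2d(P);c,s=np.cos(p[2]),np.sin(p[2])
    return np.c_[p[0]+c*P[:,0]-s*P[:,1],p[1]+s*P[:,0]+c*P[:,1],P[:,2]]
def wing(th):  # wing A direction in hopper frame
    return np.array([np.sin(th),np.cos(th)])
E
cat > fit.py <<'E'
from h import *
K=np.array([[-90,-100,55],[-90,100,55],[36,-100,125],[36,100,125],[166,100,125],[166,-100,125]])/1e3
zt=np.array([[67,170],[355,40],[153,338],[460,193],[555,397],[237,548]])/4.6+[280,120]-.4
zs=np.array([[592,328],[315,500],[450,120],[165,265],[38,150],[318,28]])/4+[220,165]-.4
def r(p): return np.r_[(proj('top',H(p,K))-zt).ravel(),(proj('scene',H(p,K))-zs).ravel()]
best=min((least_squares(r,[.65,-.05,a],loss='soft_l1') for a in np.arange(-3,3.1,1)),key=lambda s:s.cost)
p=best.x;print(p,np.degrees(p[2]));print(r(p).round(1).reshape(-1,2))
np.save('pose.npy',p)
def img(th): 
    pts=[]
    for t in th: pass
zf=lambda th:(np.r_[0,-.055])
# screw fit: tips top edges. measured
def scr(th):
    b=.0856-.006*th/(2*np.pi); d=wing(th)
    return H(p,[[*(s*.032*d+[0,-.055]),b+.022] for s in(1,-1)]),
for th in np.arange(0,2.5,.2):
    q=scr(th)[0]
    print(round(th,1),((proj('top',q)-[280,120]+.4)*4.6).round().ravel(),((proj('scene',q)-[220,165]+.4)*4).round().ravel())
for f in np.arange(.3,1,.1):
    c,s=np.cos(f),np.sin(f)
    # plate upper face: top 2 mm above hinge
    q=H(p,[[-.08*c+.002*s*1, y, .058+.08*s+.002*c] for y in(-.002,.086)])
    print('flap',round(f,1),((proj('top',q)-[280,120]+.4)*4.6).round().ravel(),((proj('scene',q)-[220,165]+.4)*4).round().ravel())
E
python3 fit.py
```

```text
[ 0.60959482 -0.05947167 -2.73923155] -156.94640671229928
[[-2.  -1.1]
 [ 0.  -1.7]
 [-2.4 -0.8]
 [-0.6 -0.2]
 [ 0.1 -0.3]
 [-0.1 -1.5]
 [ 0.6 -2.1]
 [-0.8 -1.1]
 [-0.3 -0.5]
 [-1.2 -0.7]
 [-0.9 -0.8]
 [-1.1 -0.7]]
0.0 [237. 229. 137. 274.] [387. 225. 473. 179.]
0.2 [240. 239. 133. 264.] [380. 219. 479. 185.]
0.4 [242. 250. 132. 253.] [376. 213. 484. 192.]
0.6 [241. 261. 133. 243.] [374. 206. 487. 199.]
0.8 [238. 271. 136. 232.] [374. 199. 487. 207.]
1.0 [233. 281. 141. 223.] [376. 192. 485. 214.]
1.2 [226. 290. 148. 214.] [381. 186. 481. 221.]
1.4 [218. 297. 156. 208.] [387. 181. 475. 227.]
1.6 [208. 302. 166. 202.] [395. 176. 467. 233.]
1.8 [198. 305. 176. 199.] [405. 173. 457. 237.]
2.0 [187. 306. 187. 198.] [415. 171. 447. 240.]
2.2 [176. 305. 198. 200.] [426. 170. 435. 241.]
2.4 [165. 302. 208. 203.] [437. 170. 424. 241.]
flap 0.3 [214. 109. 348.  50.] [448. 347. 315. 426.]
flap 0.4 [217. 110. 351.  51.] [444. 334. 311. 413.]
flap 0.5 [220. 113. 354.  53.] [440. 320. 306. 398.]
flap 0.6 [223. 117. 358.  56.] [435. 307. 300. 384.]
flap 0.7 [227. 122. 363.  61.] [429. 293. 294. 369.]
flap 0.8 [231. 128. 368.  67.] [422. 279. 286. 355.]
flap 0.9 [235. 135. 373.  74.] [414. 266. 279. 341.]
```

Request:
{"op": "drive_tool", "data": {
  "increments": "0 0 0.03 0; 0 0 0.03 0; 0 0 0.02 0; 0.016 0.027 0 0; 0.016 0.027 0 0; 0.016 0.027 0 0; 0.016 0.027 0 0; 0.016 0.027 0 0; 0.016 0.027 0 0; 0.016 0.027 0 0; 0.016 0.027 0 0; 0.016 0.027 0 0",
  "grip": 0
}}

```text
t: 1.1
eef_pos: [0.4481, -0.3582, 0.3035]
tool_rot: [-0.0, 0.973, 0.231, -0.0]
contact_force: [-0.1, 0.0, -0.3]
gripper_width: -0.001
```

Request:
{"op": "drive_tool", "data": {
  "increments": "0.016 0.027 0 0.1; 0.016 0.027 0 0.1; 0.016 0.027 0 0.1; 0.016 0.027 0 0.1; 0.016 0.027 0 0.1; 0.016 0.027 0 0.1; 0.016 0.027 0 0.1; 0.016 0.027 0 0.1; 0.016 0.027 0 0.1; 0.016 0.027 0 0.1; 0.016 0.027 0 0.1; 0 0 0 0"
}}

```text
t: 2.1
eef_pos: [0.6256, -0.0546, 0.3033]
tool_rot: [-0.002, 0.704, 0.711, 0.002]
contact_force: [-0.6, 1.7, 0.4]
gripper_width: 0.005
```

Run:
```python
from station import bot
import cv2
o=bot.get_obs();print(o)
c=bot.calibration("wrist");print(c)
cv2.imwrite("pics/w1.png",bot.read_camera("wrist")[:,:,::-1])
```

```text
{'t': 2.1, 'q': array([ 0.30723132,  0.37251357, -0.4252458 ,  1.55396361,  0.15382992,
        1.24829249, -0.13094827]), 'joint_vel': array([ 3.96084345e-02, -2.82280649e-02,  6.56007728e-02,  3.85120508e-02,
       -9.15180196e-05,  1.11032355e-02, -6.01474493e-02]), 'joint_torque': array([  3.27059425, -51.08445883,  -0.89912692, -29.79966044,
         0.76097276,   0.14680969,   0.57779353]), 'eef_pos': array([ 0.6255896 , -0.05462731,  0.30325985]), 'tool_rot': array([-0.00156452,  0.70357569,  0.71061598,  0.00192954]), 'contact_force': array([-0.58219459,  1.69042919,  0.42350973]), 'torque': array([ 0.08440552,  0.02715113, -0.03357228]), 'gripper_width': 0.0053170211773636905}
{'fx': 309.70691628693146, 'fy': 309.70691628693146, 'cx': 326.9414534715926, 'cy': 200.1489139658157, 'camera_from_world': array([[ 9.99941885e-01,  1.07640972e-02,  6.00230167e-04,
        -6.27069941e-01],
       [ 1.00832055e-02, -9.53488688e-01,  3.01260104e-01,
        -1.21840184e-01],
       [ 3.81510572e-03, -3.01236544e-01, -9.53541813e-01,
         4.36773177e-01],
       [ 0.00000000e+00,  0.00000000e+00,  0.00000000e+00,
         1.00000000e+00]])}
```

View pics/w1.png

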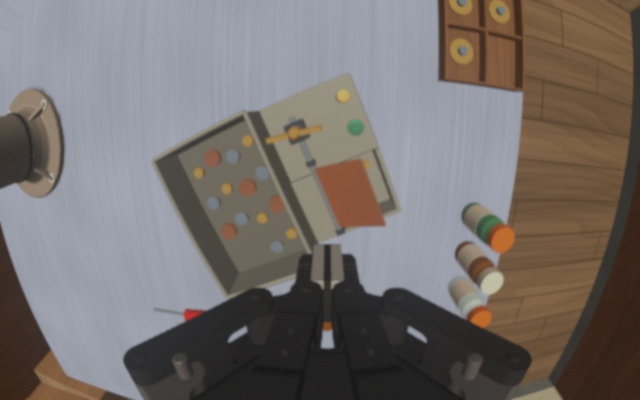

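The wrist view shows the hopper at centre, with the screw at (293,132), the flap at (350,193), the peg at (343,96), the collet at (355,128) and the shut fingertips at (327,262).

Run:
```python
import cv2
a=cv2.imread('pics/w1.png')[60:310,140:410];cv2.imwrite('pics/w1z.png',cv2.resize(a,None,fx=2.4,fy=2.4,interpolation=cv2.INTER_CUBIC))
a=cv2.imread('pics/w1.png')[60:260,240:410];cv2.imwrite('pics/w1y.png',cv2.resize(a,None,fx=3,fy=3,interpolation=cv2.INTER_CUBIC))
```

```text
(no output)
```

View pics/w1z.png

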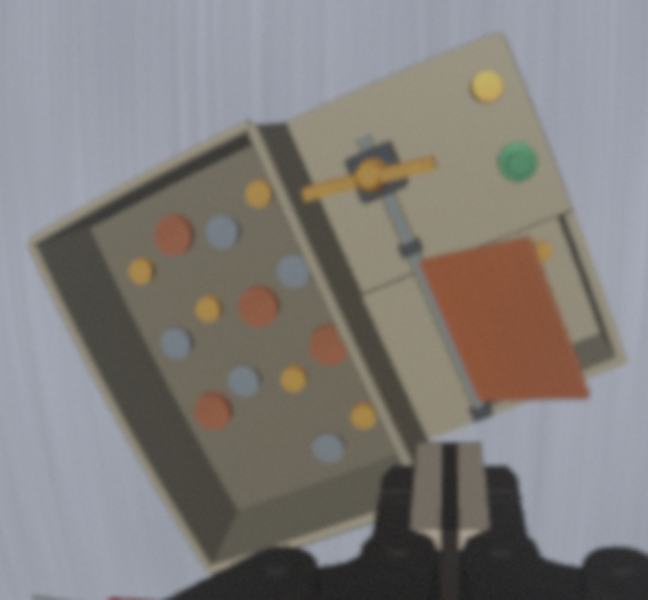

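View pics/w1y.png

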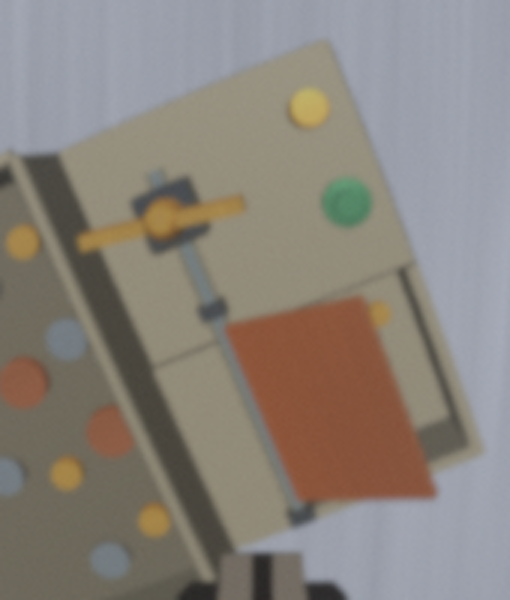

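```bash
cat > fit2.py <<'E'
from h import *
from station import bot
c=bot.calibration('wrist')
def pw(P):
    T=c['camera_from_world'];q=np.atleast_2d(P)@T[:3,:3].T+T[:3,3]
    a=np.arctan2(np.hypot(q[:,0],q[:,1]),q[:,2]);u=q[:,:2]/np.hypot(q[:,0],q[:,1])[:,None]
    return u*a[:,None]*c['fx']+[c['cx'],c['cy']]
Y=lambda a:np.atleast_2d(a)/3+[240,60]-.33
Z=lambda a:np.atleast_2d(a)/2.4+[140,60]-.3
K=np.array([[-90,-100,55],[-90,100,55],[36,-100,125],[166,-100,125],[166,100,125]])/1e3
m=np.r_[Y([[327,40],[483,450]]),Z([[252,122],[32,243],[210,568]])]
ti=Y([[80,243],[243,202],[163,216]]);fl=Y([[362,298],[437,497]])
def r(p): return (pw(H(p,K))-m).ravel()
s=least_squares(r,np.load('pose.npy'),loss='soft_l1');print(s.x,r(s.x).reshape(-1,2).round(1))
def r2(p):
    th,f=p[3:5];b=.0856-.006*th/(2*np.pi);d=wing(th)
    W=[[*(k*.032*d+[0,-.055]),b+.022] for k in(1,-1)]+[[0,-.055,b+.021]]
    C,S=np.cos(f),np.sin(f)
    F=[[-.08*C+.002*S,y,.058+.08*S+.002*C] for y in(-.002,.086)]
    return np.r_[r(p),(pw(H(p,W))-ti).ravel(),(pw(H(p,F))-fl).ravel()]
s=least_squares(r2,[*s.x,1.8,.7],loss='soft_l1');print(s.x,r2(s.x).reshape(-1,2).round(1))
np.save('pose2.npy',s.x);p=s.x
print('screw',H(p,[0,-.055,0]),'flap pt',H(p,[-.06,.042,0]))
def inv(px,z):
    return least_squares(lambda v:(pw([v[0],v[1],z])-px).ravel(),[.65,-.03]).x
for n,px,z in(('peg',[309,107],.09),('collet',[347,202],.067)):
    w=inv(Y(px),z)-p[:2];C,S=np.cos(p[2]),np.sin(p[2]);print(n,C*w[0]+S*w[1],-S*w[0]+C*w[1])
E
python3 fit2.py
```

```text
[ 0.60888232 -0.06490922 -2.74753064] [[ 0.3 -1.4]
 [ 0.9  0.9]
 [-0.7  1. ]
 [-0.3 -0.6]
 [ 0.1  0. ]]
[ 0.60933849 -0.06458733 -2.74842992  1.72809503  0.71471162] [[ 0.8 -1.6]
 [ 1.1  0.8]
 [-0.3  0.6]
 [-0.1 -1. ]
 [ 0.3 -0.2]
 [-0.2  0.2]
 [ 0.2  0.1]
 [-0.7  2.1]
 [-0.4 -1. ]
 [-0.   0.1]]
screw [[ 0.58826734 -0.01378372  0.        ]] flap pt [[ 0.6808513  -0.08039611  0.        ]]
peg -0.06838388815478616 -0.07410109267945382
collet -0.06955111337342053 -0.03179265207590451
```

Run:
```python
from h import *
from station import bot
import cv2
o=bot.get_obs();e=o['eef_pos'];print(e)
P=[e,e-[0,0,.022]]+[e+[a,b,-.022] for a in(.0145,-.0145) for b in(.011,-.011)]
for n in('scene','top'):
    im=bot.read_camera(n)[:,:,::-1]
    q=proj(n,P);u,v=q[0].astype(int);x0,y0=u-50,max(v-50,0)
    a=cv2.resize(im[y0:y0+100,x0:x0+100],None,fx=5,fy=5,interpolation=cv2.INTER_CUBIC)
    for i,k in enumerate(q): 
        cv2.circle(a,tuple(((k-[x0,y0]+.5)*5).astype(int)),3,[(0,0,255),(0,255,0),(255,0,0)][min(i,2)],-1)
    cv2.imwrite(f'pics/g_{n}.png',a)
a=np.hstack([cv2.imread('pics/g_scene.png'),cv2.imread('pics/g_top.png')]);cv2.imwrite('pics/g.png',cv2.resize(a,(800,400)))
```

```text
[ 0.6245088  -0.05817004  0.30310159]
```

View pics/g.png

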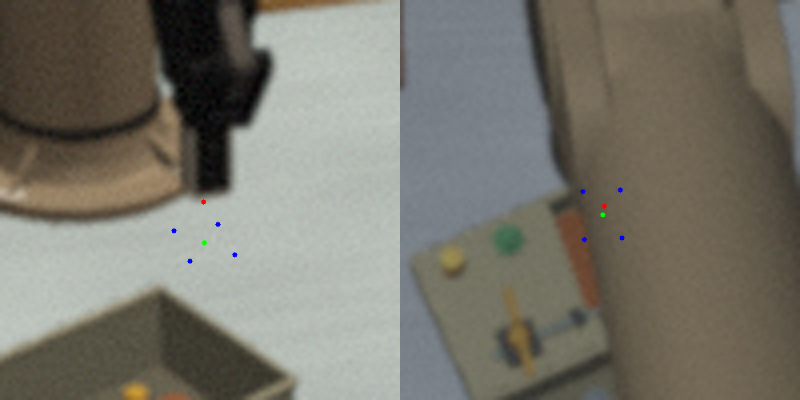

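Run:
```python
from h import *
from station import bot
import cv2
print(bot.get_obs()['eef_pos'],bot.get_obs()['joint_vel'].round(3))
c=bot.calibration('wrist');np.save('wc2.npy',c,allow_pickle=True)
im=bot.read_camera('wrist')[:,:,::-1];cv2.imwrite('pics/w2.png',im)
im2=bot.read_camera('scene')[:,:,::-1];cv2.imwrite('pics/s2.png',im2)
print(bot.get_obs()['eef_pos'])
a=cv2.resize(im[200:320,267:387],None,fx=3.3,fy=3.3,interpolation=cv2.INTER_CUBIC)
e=bot.get_obs()['eef_pos'];u,v=proj('scene',e)[0].astype(int);print(u,v)
b=cv2.resize(im2[v-60:v+20,u-40:u+40],(396,396),interpolation=cv2.INTER_CUBIC)
cv2.imwrite('pics/g2.png',np.hstack([a,b]))
```

```text
[ 0.62343901 -0.06310857  0.30317986] [ 0.021 -0.011  0.027  0.006  0.003  0.001 -0.   ]
[ 0.62322809 -0.06460042  0.3034853 ]
305 149
```

View pics/g2.png

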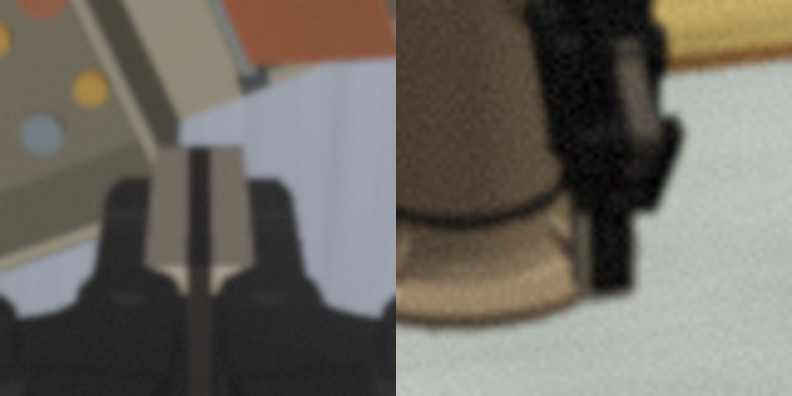

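Run:
```python
from h import *
c=np.load('wc2.npy',allow_pickle=True).item()
T=c['camera_from_world'];print('camdir',(-T[:3,:3].T@T[:3,3]))
e=np.array([.6232,-.0646,.3035])
def pw(P):
    q=np.atleast_2d(P)@T[:3,:3].T+T[:3,3]
    a=np.arctan2(np.hypot(q[:,0],q[:,1]),q[:,2]);u=q[:,:2]/np.hypot(q[:,0],q[:,1])[:,None]
    return u*a[:,None]*c['fx']+[c['cx'],c['cy']]
for dz in(0.02,.01,0,-.01,-.022):
    for dy in(0.011,-.011): print(dz,dy,pw(e+[0,dy,dz]).round(1),proj('scene',e+[0.0,dy,dz]).round(1),proj('scene',e+[0.012,dy,dz]).round(1))
s=least_squares(lambda P:np.r_[(pw(P)-[327.6,244.5]).ravel(),(proj('scene',P)-[307,147.5]).ravel()],e);print(s.x,s.x-e,s.fun)
```

```text
camdir [0.62586209 0.014445   0.45307554]
0.02 0.011 [[322.2 253.5]] [[311.4 139.6]] [[313.2 142.7]]
0.02 -0.011 [[322.6 291.8]] [[299.8 141.3]] [[301.5 144.4]]
0.01 0.011 [[322.5 244.2]] [[311.5 144.4]] [[313.3 147.5]]
0.01 -0.011 [[322.9 281.2]] [[300.  146.1]] [[301.7 149.2]]
0 0.011 [[322.7 236. ]] [[311.5 149.1]] [[313.3 152.2]]
0 -0.011 [[323.1 271.6]] [[300.1 150.8]] [[301.8 154. ]]
-0.01 0.011 [[323.  228.6]] [[311.6 153.8]] [[313.3 156.9]]
-0.01 -0.011 [[323.3 262.8]] [[300.3 155.5]] [[301.9 158.7]]
-0.022 0.011 [[323.2 220.7]] [[311.6 159.3]] [[313.4 162.4]]
-0.022 -0.011 [[323.5 253.4]] [[300.4 161. ]] [[302.1 164.2]]
[ 0.62555882 -0.0577932   0.30616213] [0.00235882 0.0068068  0.00266213] [-0.38030665  0.75961872  2.68167919  1.30774157]
```

Request:
{"op": "drive_tool", "data": {
  "increments": "0.02 -0.007 0 0; 0.02 -0.007 0 0; 0.02 -0.006 0 0; 0 0 -0.03 0; 0 0 -0.03 0; 0 0 -0.03 0; 0 0 -0.03 0; 0 0 -0.02 0; 0 0 0 0; 0 0 0 0; 0 0 0 0"
}}

```text
t: 3.27
eef_pos: [0.6847, -0.0837, 0.1657]
tool_rot: [0.001, 0.709, 0.705, 0.001]
contact_force: [1.0, -0.4, 0.5]
gripper_width: 0.0
```

```bash
cat > look.py <<'E'
from h import *
from station import bot
import cv2,sys
def look(tag,boxes):
    o=bot.get_obs();print(o['t'],o['eef_pos'].round(4),o['contact_force'].round(2))
    c=bot.calibration('wrist');np.save(f'wc_{tag}.npy',c,allow_pickle=True)
    for n,(x0,y0,x1,y1,f) in boxes.items():
        im=bot.read_camera(n)[:,:,::-1];cv2.imwrite(f'pics/{n}_{tag}.png',im)
        cv2.imwrite(f'pics/{n}_{tag}z.png',cv2.resize(im[y0:y1,x0:x1],None,fx=f,fy=f,interpolation=cv2.INTER_CUBIC))
E
python3 - <<'E'
from look import *
look('3',{'scene':(220,165,380,305,4),'wrist':(120,0,520,300,1.8)})
E
```

```text
3.2667 [ 0.6847 -0.0837  0.1657] [ 1.01 -0.43  0.46]
```

View pics/scene_3z.png

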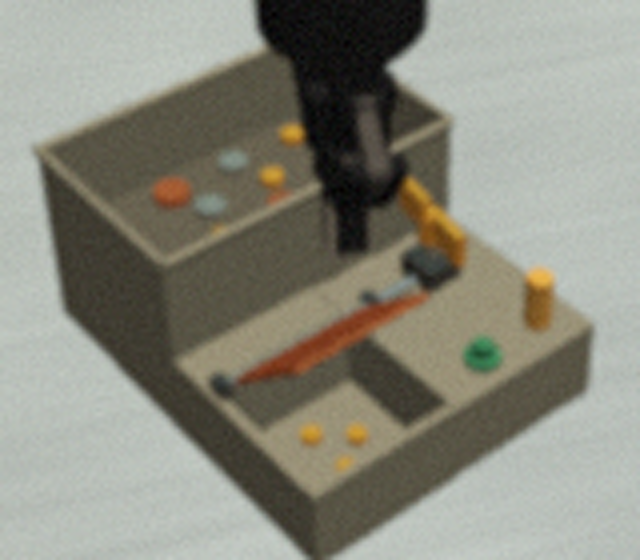

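View pics/wrist_3z.png

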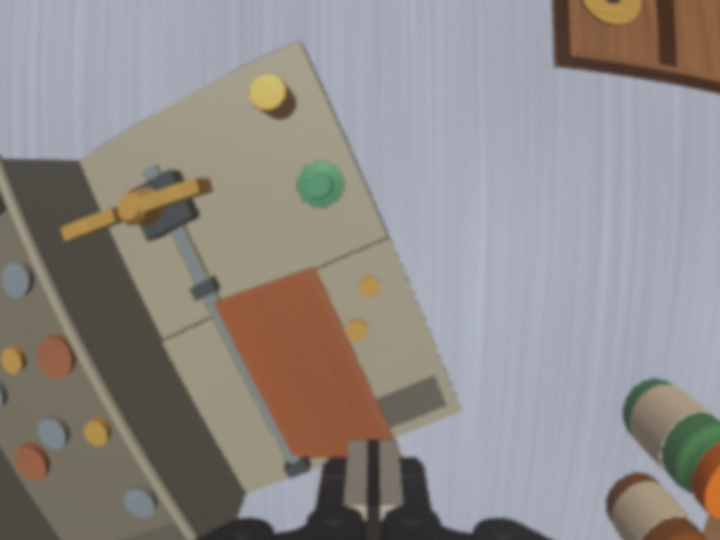

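The fingertip is above the flap, and the flap's free edge is to its upper left in the wrist view. I'll descend in small steps.

Request:
{"op": "drive_tool", "data": {
  "increments": "0 0 -0.01 0; 0 0 -0.01 0; 0 0 -0.01 0; 0 0 -0.01 0; 0 0 0 0; 0 0 0 0"
}}

```text
t: 3.87
eef_pos: [0.683, -0.0827, 0.1224]
tool_rot: [-0.001, 0.708, 0.706, -0.001]
contact_force: [0.4, 0.0, -0.3]
gripper_width: -0.001
```

Run:
```python
from look import *
look('4',{'scene':(220,165,380,305,4),'wrist':(120,0,520,300,1.8)})
```

```text
3.8667 [ 0.683  -0.0827  0.1224] [ 0.41  0.04 -0.26]
```

View pics/scene_4z.png

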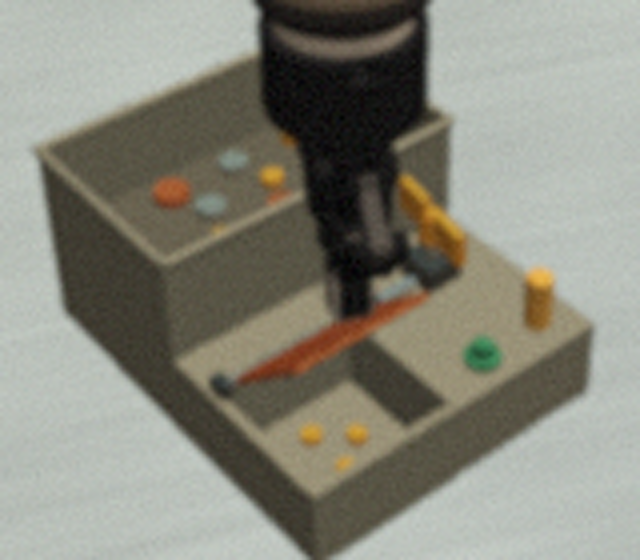

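View pics/wrist_4z.png

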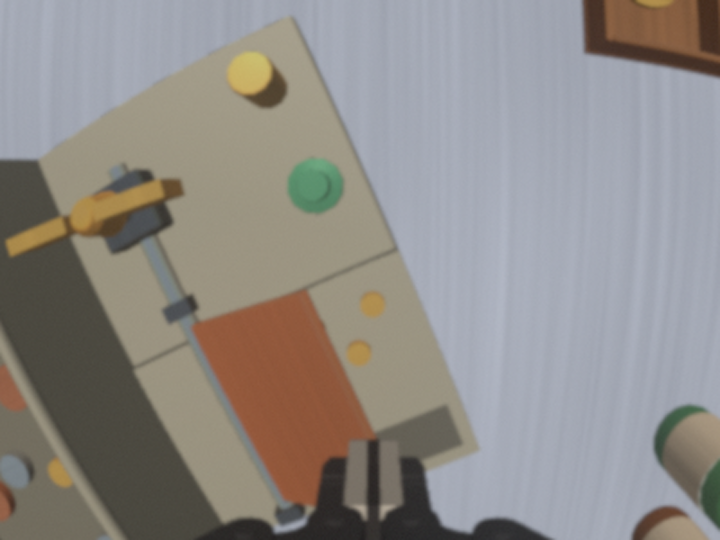

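Request:
{"op": "drive_tool", "data": {
  "increments": "-0.012 -0.005 0.01 0; 0 0 0 0; 0 0 -0.01 0; 0 0 -0.01 0; 0 0 -0.01 0; 0 0 -0.008 0; 0 0 0 0; 0 0 0 0"
}}

```text
t: 4.63
eef_pos: [0.6712, -0.0875, 0.0944]
tool_rot: [-0.001, 0.708, 0.706, -0.001]
contact_force: [-0.5, -0.3, 0.7]
gripper_width: 0.003
```

Run:
```python
from look import *
look('5',{'scene':(220,165,380,305,4),'wrist':(120,0,520,300,1.8)})
```

```text
4.6333 [ 0.6712 -0.0875  0.0944] [-0.54 -0.32  0.74]
```

View pics/scene_5z.png

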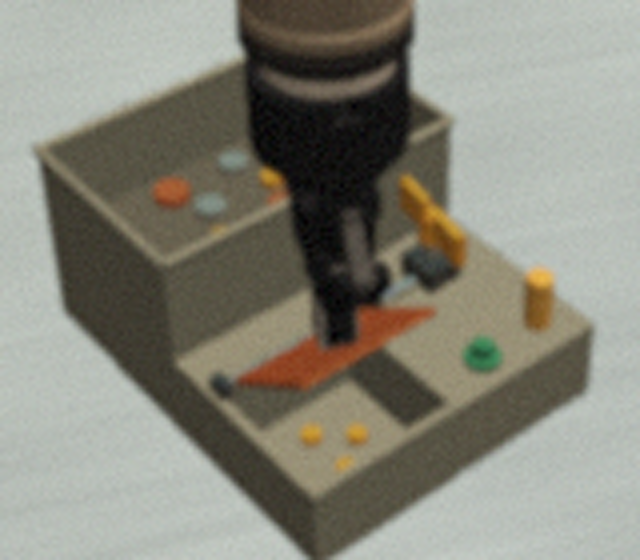

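View pics/wrist_5z.png

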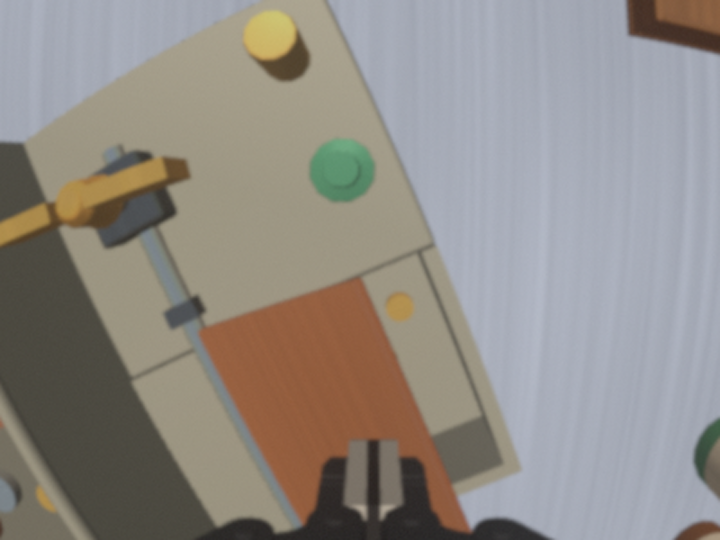

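Request:
{"op": "drive_tool", "data": {
  "increments": "0 0 -0.007 0; 0 0 -0.007 0; 0 0 -0.007 0; 0 0 0 0; 0 0 0 0; 0 0 0 0"
}}

```text
t: 5.23
eef_pos: [0.6717, -0.0878, 0.0746]
tool_rot: [-0.0, 0.709, 0.706, -0.0]
contact_force: [0.3, 0.3, -0.3]
gripper_width: 0.0
```

Run:
```python
from look import *
look('6',{'scene':(220,165,380,305,4)})
```

```text
5.2333 [ 0.6717 -0.0878  0.0746] [ 0.26  0.29 -0.31]
```

View pics/scene_6z.png

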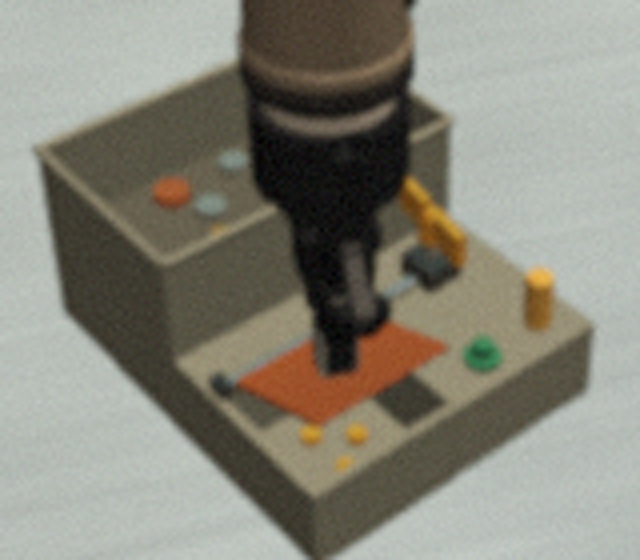

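Request:
{"op": "drive_tool", "data": {
  "increments": "0 0 -0.006 0; 0 0 -0.005 0; 0 0 -0.003 0; 0 0 0 0; 0 0 0 0; 0 0 0 0"
}}

```text
t: 5.78
eef_pos: [0.6716, -0.0878, 0.0607]
tool_rot: [-0.0, 0.709, 0.706, -0.0]
contact_force: [0.3, 0.3, -1.1]
gripper_width: -0.0
```

Run:
```python
from look import *
look('7',{'scene':(220,165,380,305,4)})
```

```text
5.7833 [ 0.6716 -0.0878  0.0607] [ 0.34  0.34 -1.07]
```

View pics/scene_7z.png

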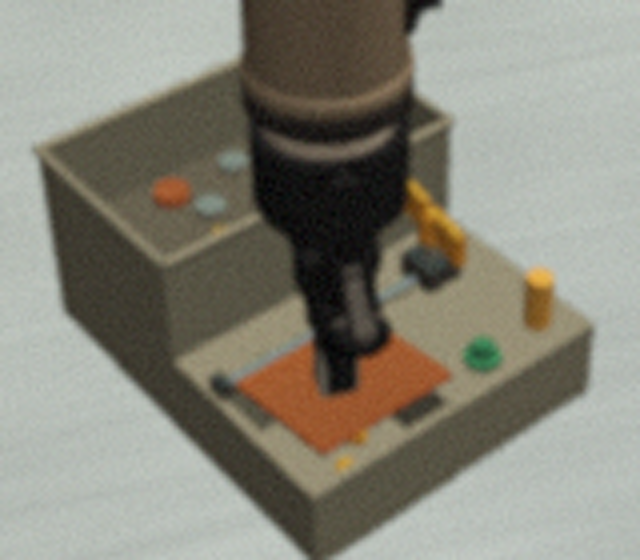

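Request:
{"op": "drive_tool", "data": {
  "increments": "0 0 -0.003 0; 0 0 -0.002 0; 0 0 0 0; 0 0 0 0"
}}

```text
t: 6.17
eef_pos: [0.6716, -0.0878, 0.0556]
tool_rot: [-0.0, 0.709, 0.706, -0.0]
contact_force: [-0.3, -0.6, -0.4]
gripper_width: -0.001
```

Request:
{"op": "drive_tool", "data": {
  "increments": "0 0 -0.003 0; 0 0 -0.001 0; 0 0 0 0; 0 0 0 0; 0 0 0 0"
}}

```text
t: 6.58
eef_pos: [0.672, -0.0878, 0.0526]
tool_rot: [0.0, 0.709, 0.706, 0.0]
contact_force: [-1.5, -0.1, 7.1]
gripper_width: 0.001
```

Run:
```python
from look import *
look('8',{'scene':(220,165,380,305,4)})
```

```text
6.5833 [ 0.672  -0.0878  0.0526] [-1.54 -0.06  7.07]
```

View pics/scene_8z.png

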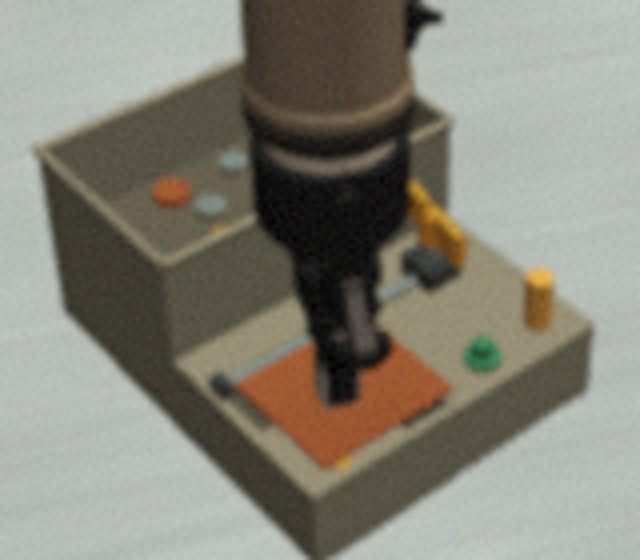

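Request:
{"op": "drive_tool", "data": {
  "increments": "0 0 -0.002 0; 0 0 0 0; 0 0 0 0; 0 0 0 0"
}}

```text
t: 6.97
eef_pos: [0.6721, -0.0878, 0.0523]
tool_rot: [0.001, 0.709, 0.706, 0.0]
contact_force: [-7.0, -0.2, 18.2]
gripper_width: 0.0
```

Request:
{"op": "drive_tool", "data": {
  "increments": "0 0 0.02 0; 0 0 0.03 0; 0 0 0.03 0; 0 0 0.03 0; 0 0 0 0; 0 0 0 0; 0 0 0 0"
}}

```text
t: 7.55
eef_pos: [0.6712, -0.0879, 0.1592]
tool_rot: [-0.0, 0.709, 0.706, -0.0]
contact_force: [0.7, 0.2, -0.8]
gripper_width: -0.001
```

Run:
```python
from look import *
look('9',{'scene':(220,165,380,305,4),'wrist':(120,0,520,300,1.8)})
```

```text
7.55 [ 0.6712 -0.0879  0.1592] [ 0.72  0.23 -0.84]
```

View pics/scene_9z.png

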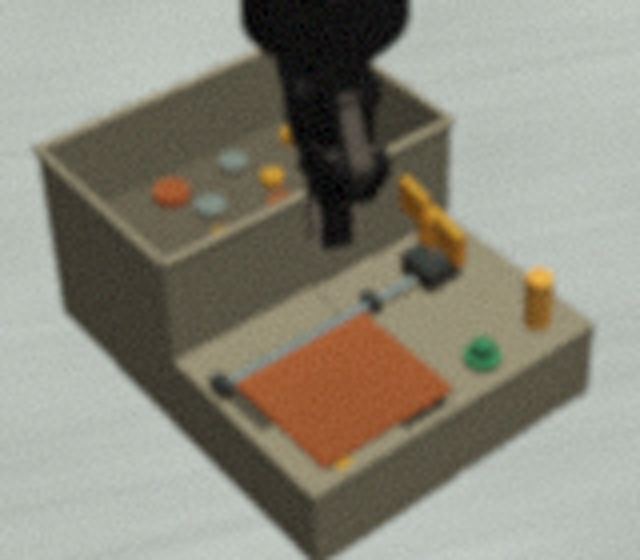

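View pics/wrist_9z.png

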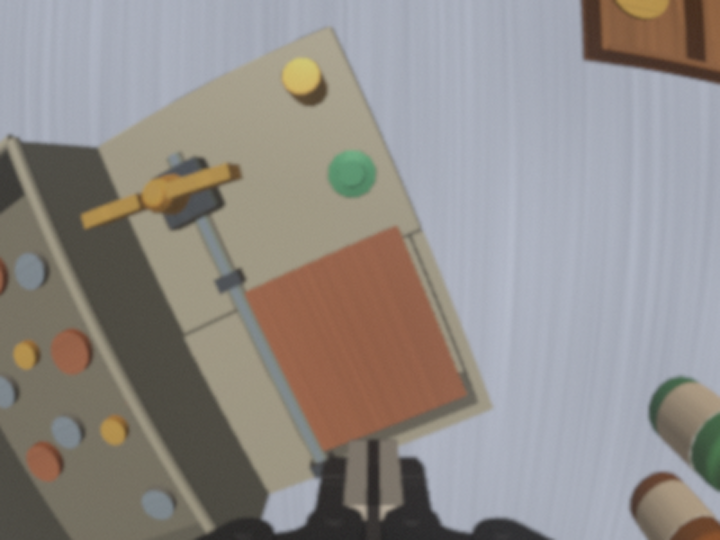

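```bash
cat > fit3.py <<'E'
from h import *
def pwc(c,P):
    T=c['camera_from_world'];q=np.atleast_2d(P)@T[:3,:3].T+T[:3,3]
    a=np.arctan2(np.hypot(q[:,0],q[:,1]),q[:,2]);u=q[:,:2]/np.hypot(q[:,0],q[:,1])[:,None]
    return u*a[:,None]*c['fx']+[c['cx'],c['cy']]
if __name__=='__main__':
    c=np.load('wc_9.npy',allow_pickle=True).item()
    K=np.array([[-90,-100,55],[-90,100,55],[36,-100,125],[-80,-2,60],[-80,86,60]])/1e3
    m=np.array([[333,26],[492,406],[10,138],[399,226],[468,392]])/1.8+[120,0]-.3
    ti=np.array([[83,222],[235,170],[158,193]])/1.8+[120,0]-.3
    def r2(p):
        th=p[3];b=.0856-.006*th/(2*np.pi);d=wing(th)
        W=[[*(k*.032*d+[0,-.055]),b+.022] for k in(1,-1)]+[[0,-.055,b+.021]]
        return np.r_[(pwc(c,H(p,K))-m).ravel(),(pwc(c,H(p,W))-ti).ravel()]
    s=least_squares(r2,np.load('pose2.npy')[:4],loss='soft_l1');print(s.x,r2(s.x).reshape(-1,2).round(1))
    print(H(s.x,[0,-.055,0])); np.save('pose3.npy',s.x)
    # tip as seen: pixel of fingertip near edge
    e=np.array([.6712,-.0879,.1592])
    for y in(0.011,0,-.011): print(y,pwc(c,e+[0,y,.0075]))
E
python3 fit3.py
```

```text
[ 0.61187557 -0.06014203 -2.74072366  1.74047713] [[ 0.  -1.6]
 [ 1.2  1.1]
 [ 2.6  0.4]
 [-0.1 -0.7]
 [ 0.   1.8]
 [ 0.8 -1.1]
 [-2.3 -0.3]
 [-2.   0.9]]
[[ 0.59041355 -0.00950231  0.        ]]
0.011 [[322.89437734 239.12137434]]
0 [[323.07516305 258.16855329]]
-0.011 [[323.25479455 276.02197177]]
```

The flap is flat and shut, at a hard stop with 18 N. The force reading puts the real fingertip about 7 mm above the reported TCP height. Next I'll place the shut fingers behind wing B.

Request:
{"op": "drive_tool", "data": {
  "increments": "-0.015 0.026 0 0.055; -0.015 0.026 0 0.055; -0.015 0.026 0 0.055; -0.015 0.027 0 0.055; 0 0 -0.02 0; 0 0 -0.01 0; 0 0 0 0; 0 0 0 0; 0 0 0 0"
}}

```text
t: 8.4
eef_pos: [0.6123, 0.0157, 0.1296]
tool_rot: [0.0, 0.628, 0.778, -0.0]
contact_force: [-0.9, -0.3, 1.5]
gripper_width: -0.001
```

Run:
```python
from look import *
print(bot.get_obs()['q'].round(2))
look('10',{'scene':(220,165,380,305,4),'wrist':(190,100,450,300,2.4)})
```

```text
[ 0.21  0.52 -0.45  1.77  0.28  0.92 -0.15]
8.4 [0.6123 0.0157 0.1296] [-0.94 -0.27  1.54]
```

View pics/scene_10z.png

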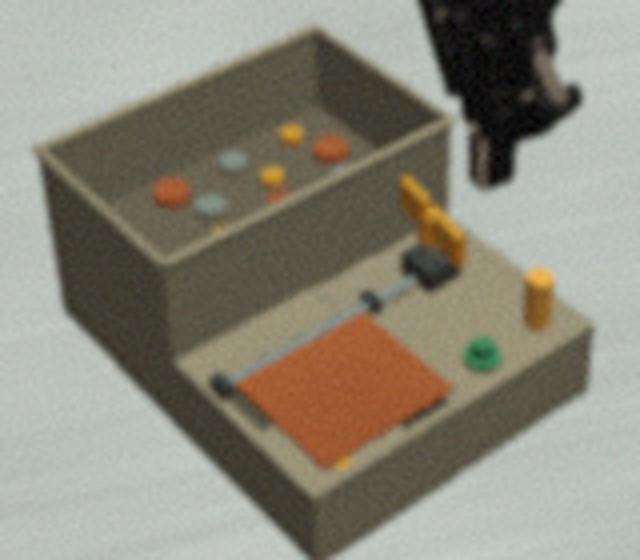

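View pics/wrist_10z.png

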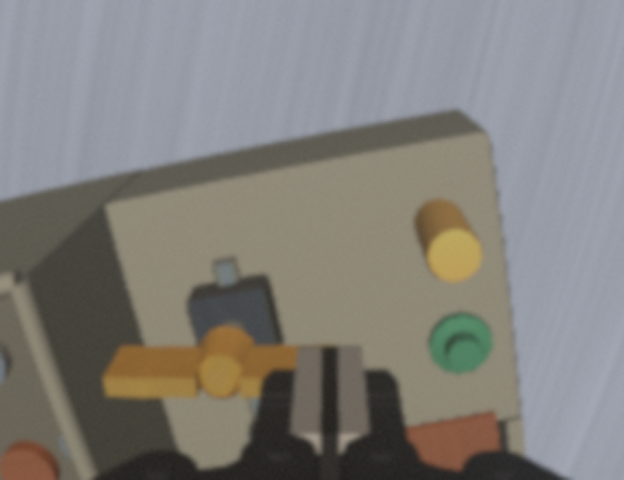

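```bash
cat > tip.py <<'E'
from fit3 import *
def bp(c,px,z):
    return least_squares(lambda v:(pwc(c,[v[0],v[1],z])-px).ravel(),[.6,0.]).x
if __name__=='__main__':
    c=np.load('wc_10.npy',allow_pickle=True).item()
    e=np.array([.6123,.0157,.1296]);zt=e[2]+.0075
    Z=lambda a:np.array(a)/2.4+[190,100]-.3
    for n,a,z in(('tipL',[300,346],zt),('tipR',[362,346],zt),('hub',[224,372],.105),('backB@x290',[295,347],.106),('frontB',[262,397],.106),('backA',[122,347],.106),('frontA',[108,397],.086),('wingAtipTop',[107,378],.106),('peg',[454,255],.09)):
        w=bp(c,Z(a),z);print(n,w.round(4),(w-e[:2]).round(4))
    print(pwc(c,[.59,-.01,.105]),Z([224,372]))
E
python3 tip.py
```

```text
tipL [0.6062 0.0226] [-0.0061  0.0069]
tipR [0.6191 0.0254] [0.0068 0.0097]
hub [ 0.5899 -0.0051] [-0.0224 -0.0208]
backB@x290 [0.6068 0.0069] [-0.0055 -0.0088]
frontB [ 0.6011 -0.0098] [-0.0112 -0.0255]
backA [ 0.5618 -0.0037] [-0.0505 -0.0194]
frontA [ 0.5549 -0.0331] [-0.0574 -0.0488]
wingAtipTop [ 0.5585 -0.0143] [-0.0538 -0.03  ]
peg [0.6445 0.0353] [0.0322 0.0196]
[[282.09916736 261.24353463]] [283.03333333 254.7       ]
```

Run:
```python
from tip import *
c=np.load('wc_10.npy',allow_pickle=True).item()
e=np.array([.6123,.0157]);Z=lambda a:np.array(a)/2.4+[190,100]-.3
psi=2*np.arctan2(.778,.628)-np.pi/2;d=np.array([np.cos(psi),np.sin(psi)]);b=np.array([-d[1],d[0]]);print(psi)
for n,a,z in(('tipL',[300,346],.137),('tipR',[362,346],.137),('hub',[222,378],.105),('backB top',[262,373],.106),('frontB',[262,397],.106),('backA top',[107,373],.106),('frontA',[107,397],.106),('Abottom',[122,347],.086),('Bbottom',[295,347],.086)):
    w=bp(c,Z(a),z);print(n,w.round(4),'radial,behind rel eef',((w-e)@d).round(4),((w-e)@b).round(4))
```

```text
0.21256723164244384
tipL [0.6062 0.0225] radial,behind rel eef -0.0045 0.0079
tipR [0.6191 0.0253] radial,behind rel eef 0.0086 0.008
hub [ 0.5896 -0.007 ] radial,behind rel eef -0.027 -0.0174
backB top [ 0.5998 -0.0025] radial,behind rel eef -0.016 -0.0152
frontB [ 0.6011 -0.0098] radial,behind rel eef -0.0163 -0.0225
backA top [ 0.5584 -0.0127] radial,behind rel eef -0.0587 -0.0164
frontA [ 0.559  -0.0203] radial,behind rel eef -0.0597 -0.024
Abottom [ 0.5576 -0.0147] radial,behind rel eef -0.0598 -0.0182
Bbottom [ 0.6079 -0.0028] radial,behind rel eef -0.0082 -0.0172
```

Request:
{"op": "drive_tool", "data": {
  "increments": "-0.001 0.003 0 0; 0 0 -0.015 0; 0 0 -0.015 0; 0 0 -0.015 0; 0 0 0 0; 0 0 0 0; 0 0 0 0"
}}

```text
t: 9.08
eef_pos: [0.6115, 0.0204, 0.0858]
tool_rot: [0.0, 0.627, 0.779, 0.001]
contact_force: [-0.6, -0.6, -0.1]
gripper_width: 0.001
```

Run:
```python
from look import *
look('11',{'scene':(220,165,380,305,4),'wrist':(190,100,450,300,2.4)})
```

```text
9.0833 [0.6115 0.0204 0.0858] [-0.63 -0.59 -0.07]
```

View pics/scene_11z.png

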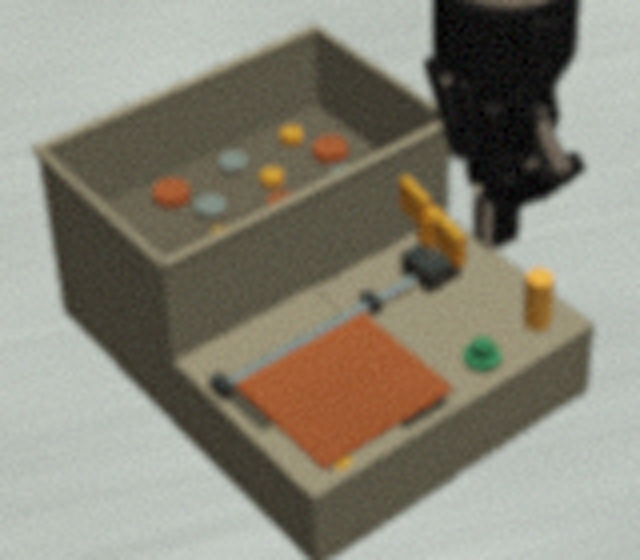

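View pics/wrist_11z.png

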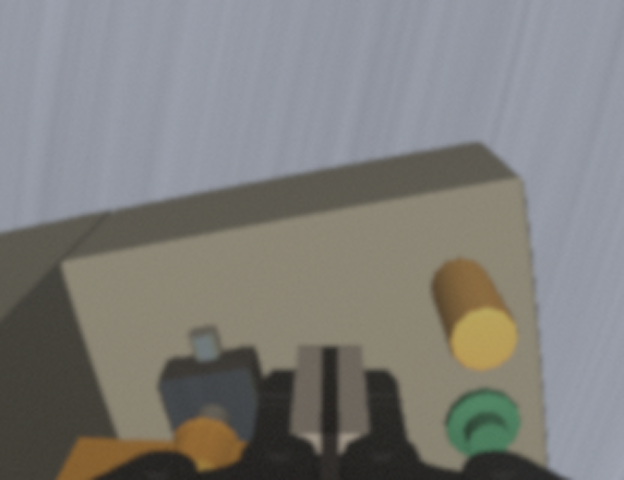

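```bash
cat > path.py <<'E'
import numpy as np
S=np.array([.589,-.009]);YAW=-2.742
def pos(thw,r,off):
    az=YAW+np.pi/2-thw;d=np.array([np.cos(az),np.sin(az)]);b=np.array([-d[1],d[0]])
    return S+r*d+off*b,az
def rows(cur,cpsi,pts):
    # pts list (thw,r,off,dz); psi=tool y azimuth
    out=[];cur=np.array(cur,float)
    for t,r,o,dz in pts:
        p,az=pos(t,r,o);w=(az-cpsi+np.pi)%(2*np.pi)-np.pi
        s=np.round([p[0]-cur[0],p[1]-cur[1],dz,w],3);out.append(s);cur+=s[:2];cpsi+=s[3]
    for i in range(0,len(out),12): print('; '.join(' '.join(f'{v:g}' for v in s) for s in out[i:i+12]));print()
    print('end',cur,cpsi)
E
python3 - <<'E'
from path import *
pts=[(4.89,.027,.019,0),(4.89,.027,.015,0)]+[(t,.027,.014,0) for t in np.arange(4.99,6.8,.1)]
rows([.6115,.0195],.2126,pts)
E
```

```text
-0 -0.004 0 0.009; 0.001 -0.004 0 0; 0.002 -0.003 0 -0.1; 0.001 -0.003 0 -0.1; 0.002 -0.003 0 -0.1; 0.001 -0.003 0 -0.1; 0 -0.002 0 -0.1; 0.001 -0.003 0 -0.1; -0 -0.003 0 -0.1; -0 -0.004 0 -0.1; -0.001 -0.003 0 -0.1; -0 -0.002 0 -0.1

-0.001 -0.003 0 -0.1; -0.002 -0.003 0 -0.1; -0.001 -0.003 0 -0.1; -0.002 -0.002 0 -0.1; -0.002 -0.002 0 -0.1; -0.003 -0.002 0 -0.1; -0.002 -0.002 0 -0.1; -0.003 -0.002 0 -0.1; -0.002 -0.001 0 -0.1

end [ 0.6005 -0.0375] -1.6784000000000003
```

Request:
{"op": "drive_tool", "data": {
  "increments": "0 -0.004 0 0; 0.001 -0.004 0 0; 0.002 -0.003 0 -0.1; 0.001 -0.003 0 -0.1; 0.002 -0.003 0 -0.1; 0.001 -0.003 0 -0.1; 0 -0.002 0 -0.1; 0.001 -0.003 0 -0.1; 0 0 0 0; 0 0 0 0"
}}

```text
t: 10.02
eef_pos: [0.619, -0.0052, 0.0851]
tool_rot: [0.0, 0.828, 0.56, 0.0]
contact_force: [1.5, -0.1, 0.5]
gripper_width: -0.001
```

Run:
```python
from look import *
look('12',{'scene':(220,165,380,305,4),'wrist':(190,100,450,300,2.4)})
```

```text
10.0167 [ 0.619  -0.0052  0.0851] [ 1.5  -0.08  0.5 ]
```

View pics/scene_12z.png

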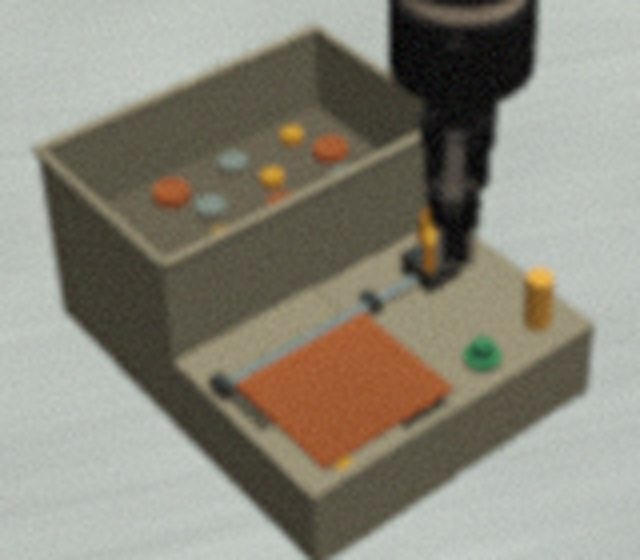

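View pics/wrist_12z.png

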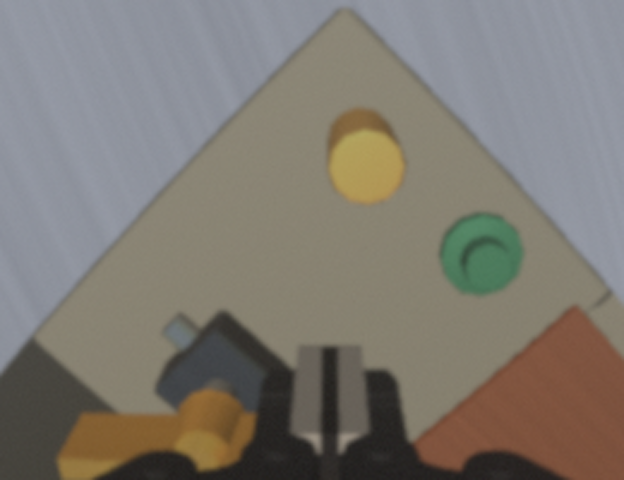

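The screw is turning with the finger, and the wing is parallel to the tool. I'll continue the stroke.

Request:
{"op": "drive_tool", "data": {
  "increments": "0 -0.003 0 -0.1; 0 -0.004 0 -0.1; -0.001 -0.003 0 -0.1; 0 -0.002 0 -0.1; -0.001 -0.003 0 -0.1; -0.002 -0.003 0 -0.1; -0.001 -0.003 0 -0.1; -0.002 -0.002 0 -0.1; -0.002 -0.002 0 -0.1; -0.003 -0.002 0 -0.1; -0.002 -0.002 0 -0.1; -0.003 -0.002 0 -0.1"
}}

```text
t: 11.12
eef_pos: [0.6023, -0.0359, 0.085]
tool_rot: [-0.0, 1.0, -0.008, 0.001]
contact_force: [1.7, 0.6, -1.6]
gripper_width: 0.001
```

Request:
{"op": "drive_tool", "data": {
  "increments": "-0.002 -0.001 0 -0.1; 0 0 0 0; 0 0 0 0"
}}

```text
t: 11.37
eef_pos: [0.5998, -0.0368, 0.0849]
tool_rot: [0.0, 0.999, -0.054, -0.0]
contact_force: [0.2, -0.3, -0.2]
gripper_width: 0.002
```

Run:
```python
from look import *
print(bot.get_obs()['q'].round(2))
look('13',{'scene':(220,165,380,305,4),'wrist':(190,100,450,300,2.4)})
```

```text
[-0.07  0.52  0.03  1.85 -0.02  0.77 -1.7 ]
11.3667 [ 0.5998 -0.0368  0.0849] [ 0.21 -0.31 -0.19]
```

View pics/scene_13z.png

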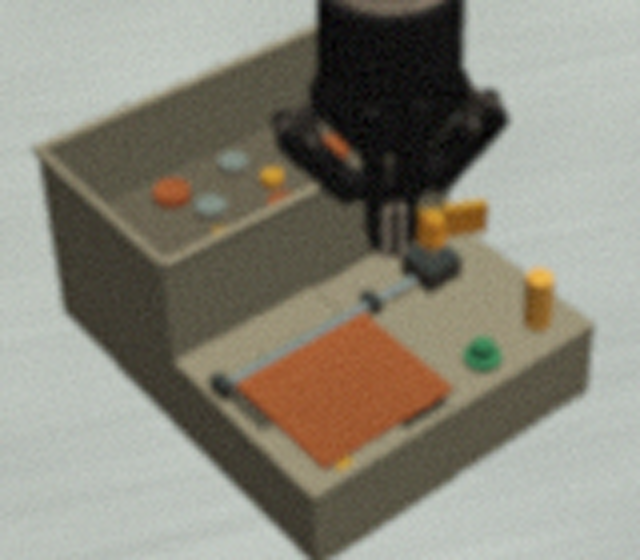

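View pics/wrist_13z.png

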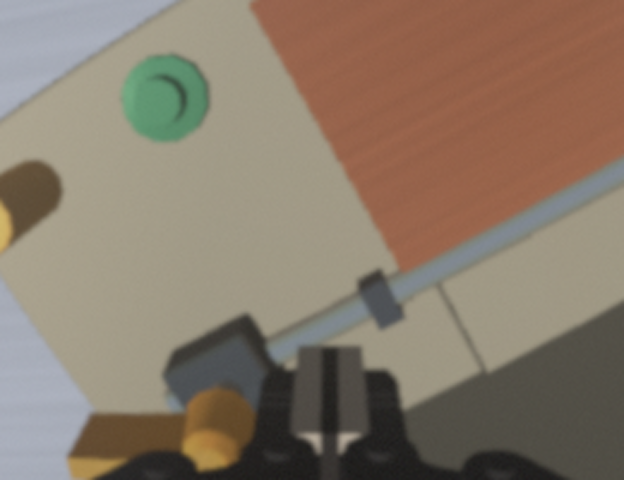

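Run:
```python
from path import *
for t in(3.6,3.66): print(pos(t,.027,.024))
e=np.array([.5998,-.0368]);p,az=pos(3.66,.027,.024);print((p-e), az+2*np.pi-(-1.67))
pts=[(3.66,.027,.018,0),(3.66,.027,.015,0)]+[(t,.027,.014,0) for t in np.arange(3.76,6.82,.1)]
rows(p,az+2*np.pi,pts)
```

```text
(array([0.56662858, 0.01936405]), -4.771203673205104)
(array([0.56836966, 0.02065449]), -4.831203673205104)
[-0.03143034  0.05745449] 3.1219816339744826
0.006 -0.001 0 0; 0.003 -0 0 0; 0.004 0.001 0 -0.1; 0.003 0 0 -0.1; 0.003 0.001 0 -0.1; 0.003 -0 0 -0.1; 0.003 -0.001 0 -0.1; 0.003 -0 0 -0.1; 0.003 -0.001 0 -0.1; 0.003 -0.001 0 -0.1; 0.002 -0.002 0 -0.1; 0.003 -0.001 0 -0.1

0.002 -0.002 0 -0.1; 0.002 -0.002 0 -0.1; 0.002 -0.003 0 -0.1; 0.002 -0.002 0 -0.1; 0.001 -0.003 0 -0.1; 0.001 -0.003 0 -0.1; 0.001 -0.003 0 -0.1; 0.001 -0.003 0 -0.1; 0 -0.003 0 -0.1; -0 -0.003 0 -0.1; -0 -0.003 0 -0.1; -0.001 -0.003 0 -0.1

-0.001 -0.003 0 -0.1; -0.001 -0.002 0 -0.1; -0.002 -0.003 0 -0.1; -0.002 -0.003 0 -0.1; -0.002 -0.002 0 -0.1; -0.002 -0.002 0 -0.1; -0.002 -0.002 0 -0.1; -0.003 -0.001 0 -0.1; -0.002 -0.002 0 -0.1

end [ 0.60136966 -0.03734551] -1.648018366025518
```

Request:
{"op": "drive_tool", "data": {
  "increments": "0.005 0 0 0; 0.005 -0.001 0 0; 0 0 0.025 0; 0 0 0.03 0; 0 0 0 0; -0.002 0.003 0 0.12; -0.002 0.003 0 0.12; -0.002 0.003 0 0.12; -0.002 0.003 0 0.12; -0.002 0.003 0 0.12; -0.002 0.003 0 0.12; -0.002 0.003 0 0.12"
}}

```text
t: 12.47
eef_pos: [0.5963, -0.0167, 0.1398]
tool_rot: [0.0, 0.933, 0.359, 0.0]
contact_force: [-0.5, -0.1, -1.3]
gripper_width: -0.001
```

Request:
{"op": "drive_tool", "data": {
  "increments": "-0.002 0.003 0 0.12; -0.002 0.003 0 0.12; -0.002 0.003 0 0.12; -0.002 0.003 0 0.12; -0.002 0.003 0 0.12; -0.002 0.003 0 0.12; -0.002 0.003 0 0.12; -0.002 0.002 0 0.12; -0.002 0.002 0 0.12; -0.002 0.002 0 0.12; -0.002 0.002 0 0.12; -0.002 0.002 0 0.12"
}}

```text
t: 13.47
eef_pos: [0.5724, 0.0142, 0.1399]
tool_rot: [0.0, 0.465, 0.885, 0.0]
contact_force: [-0.2, 0.3, -0.2]
gripper_width: -0.002
```

Request:
{"op": "drive_tool", "data": {
  "increments": "-0.001 0.002 0 0.12; -0.001 0.002 0 0.12; -0.001 0.002 0 0.12; 0 0 0 0.12; 0 0 0 0.12; 0 0 0 0.12; 0 0 0 0.12; 0 0 0 0; 0 0 0 0"
}}

```text
t: 14.22
eef_pos: [0.5692, 0.02, 0.1398]
tool_rot: [0.0, 0.069, 0.998, 0.0]
contact_force: [-1.2, 0.7, -0.1]
gripper_width: 0.002
```

Run:
```python
from look import *
print(bot.get_obs()['q'].round(2))
look('14',{'scene':(220,165,380,305,4),'wrist':(190,100,450,300,2.4)})
```

```text
[ 0.38  0.49 -0.68  1.85  0.38  0.93  0.96]
14.2167 [0.5692 0.02   0.1398] [-1.17  0.71 -0.08]
```

View pics/scene_14z.png

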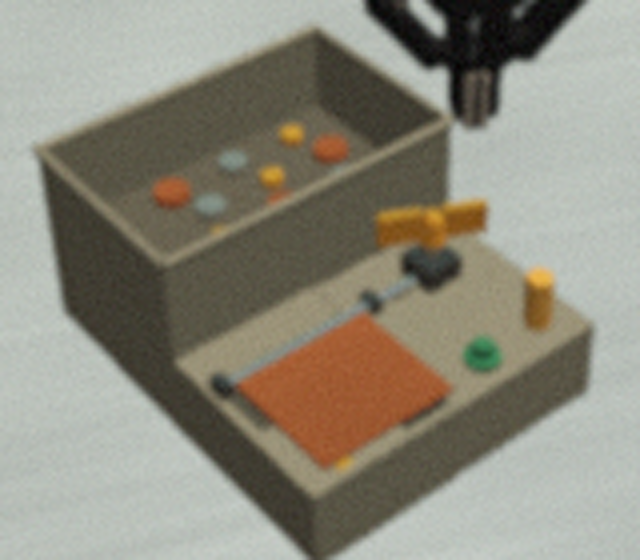

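View pics/wrist_14z.png

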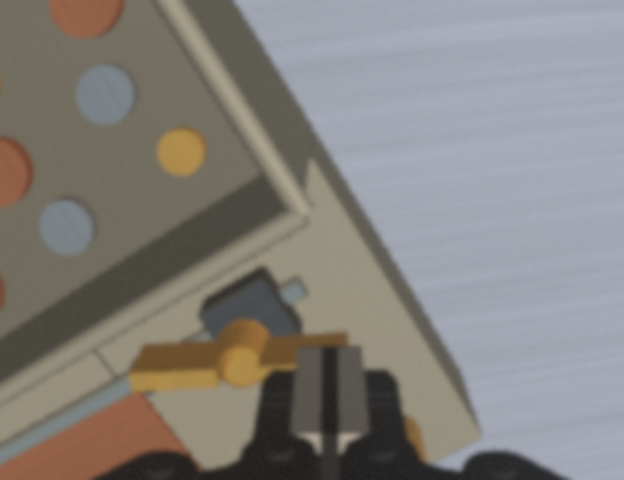

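Run:
```python
from tip import *
c=np.load('wc_14.npy',allow_pickle=True).item()
e=np.array([.5692,.0200]);Z=lambda a:np.array(a)/2.4+[190,100]-.3
psi=1.4327;d=np.array([np.cos(psi),np.sin(psi)]);b=np.array([-d[1],d[0]])
for n,a,z in(('tipL',[300,346],.147),('tipR',[362,346],.147),('hub',[238,367],.103),('backB top',[217,369],.104),('frontB',[217,388],.104),('Bbacktip top',[134,373],.104),('Abotom tip',[347,334],.084),('wall top corner',[308,212],.125),('wall2',[40,365],.125)):
    w=bp(c,Z(a),z);print(n,w.round(4),'radial,behind',((w-e)@d).round(4),((w-e)@b).round(4))
```

```text
tipL [0.5613 0.0143] radial,behind -0.0068 0.007
tipR [0.5631 0.0273] radial,behind 0.0064 0.007
hub [ 0.5865 -0.009 ] radial,behind -0.0264 -0.0211
backB top [ 0.5859 -0.0149] radial,behind -0.0323 -0.0214
frontB [ 0.592  -0.0162] radial,behind -0.0327 -0.0276
Bbacktip top [ 0.5845 -0.0395] radial,behind -0.0569 -0.0233
Abotom tip [0.5892 0.0222] radial,behind 0.0049 -0.0195
wall top corner [0.5383 0.0188] radial,behind -0.0054 0.0304
wall2 [ 0.5694 -0.0573] radial,behind -0.0765 -0.0108
```

Request:
{"op": "drive_tool", "data": {
  "increments": "0 0 -0.02 0.02; 0 0 -0.02 0; 0 0 -0.017 0; 0 0 0 0; 0 0 0 0; 0.006 -0.001 0 0; 0.003 0 0 0; 0.004 0.001 0 -0.1; 0.003 0 0 -0.1; 0.003 0.001 0 -0.1; 0 0 0 0; 0 0 0 0"
}}

```text
t: 15.32
eef_pos: [0.5886, 0.0214, 0.0837]
tool_rot: [0.001, 0.205, 0.979, 0.0]
contact_force: [-1.3, 0.3, -0.2]
gripper_width: 0.002
```

Run:
```python
from look import *
look('15',{'scene':(220,165,380,305,4),'wrist':(190,100,450,300,2.4)})
```

```text
15.3167 [0.5886 0.0214 0.0837] [-1.34  0.29 -0.15]
```

View pics/scene_15z.png

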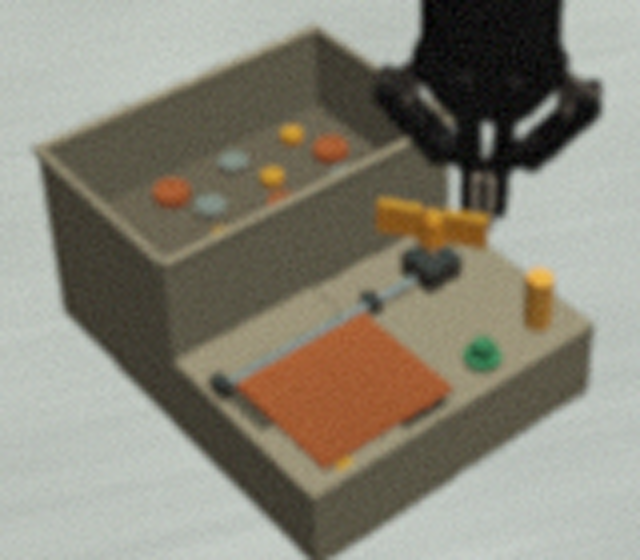

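View pics/wrist_15z.png

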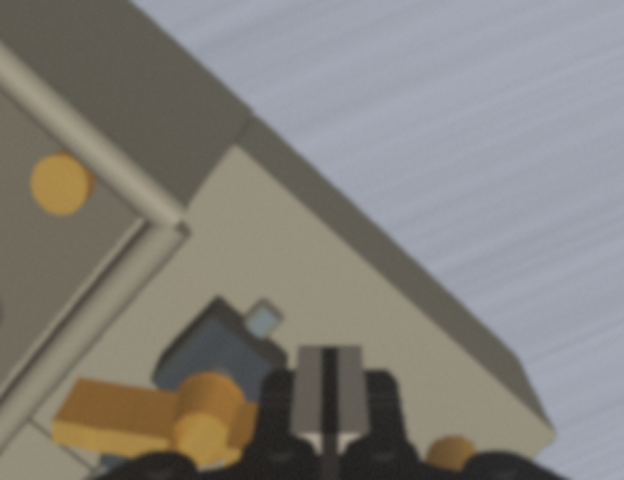

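Request:
{"op": "drive_tool", "data": {
  "increments": "0.003 0 0 -0.1; 0.003 -0.001 0 -0.1; 0.003 0 0 -0.1; 0.003 -0.001 0 -0.1; 0.003 -0.001 0 -0.1; 0.002 -0.002 0 -0.1; 0.003 -0.001 0 -0.1; 0.002 -0.002 0 -0.1; 0.002 -0.002 0 -0.1; 0.002 -0.003 0 -0.1; 0.002 -0.002 0 -0.1; 0.001 -0.003 0 -0.1"
}}

```text
t: 16.42
eef_pos: [0.6171, 0.004, 0.083]
tool_rot: [-0.0, 0.723, 0.691, 0.001]
contact_force: [0.6, 1.4, -0.6]
gripper_width: 0.001
```

Run:
```python
from look import *
look('16',{'wrist':(190,100,450,300,2.4)})
```

```text
16.4167 [0.6171 0.004  0.083 ] [ 0.6   1.43 -0.62]
```

View pics/wrist_16z.png

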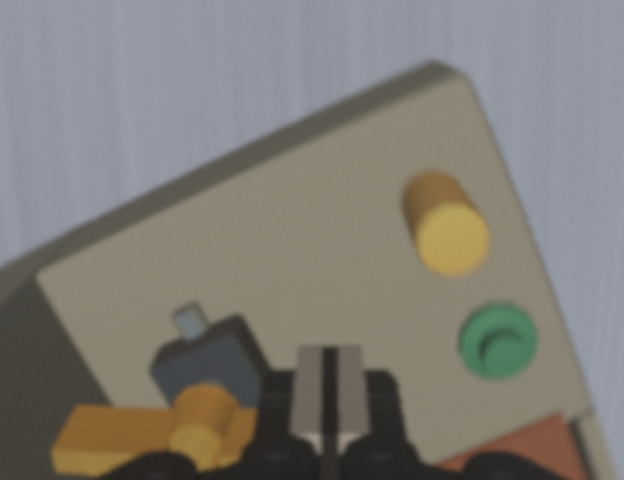

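The wing is still tracking the tool (hub at (203,430)), and the peg and collet have not moved.

Request:
{"op": "drive_tool", "data": {
  "increments": "0.001 -0.003 0 -0.1; 0.001 -0.003 0 -0.1; 0.001 -0.003 0 -0.1; 0 -0.003 0 -0.1; 0 -0.003 0 -0.1; 0 -0.003 0 -0.1; -0.001 -0.003 0 -0.1; -0.001 -0.003 0 -0.1; -0.001 -0.002 0 -0.1; -0.002 -0.003 0 -0.1; -0.002 -0.003 0 -0.1; -0.002 -0.002 0 -0.1"
}}

```text
t: 17.47
eef_pos: [0.6117, -0.031, 0.0832]
tool_rot: [0.0, 0.987, 0.162, 0.001]
contact_force: [2.2, 0.5, -1.2]
gripper_width: -0.005
```

Request:
{"op": "drive_tool", "data": {
  "increments": "-0.002 -0.002 0 -0.1; -0.002 -0.002 0 -0.1; -0.003 -0.001 0 -0.1; -0.002 -0.002 0 -0.1; 0 0 0 0; 0 0 0 0; 0 0 0 0"
}}

```text
t: 18.05
eef_pos: [0.6021, -0.0378, 0.083]
tool_rot: [0.0, 0.999, -0.034, 0.0]
contact_force: [0.7, -1.0, 0.3]
gripper_width: 0.0
```

Run:
```python
from look import *
print(bot.get_obs()['q'].round(2))
look('17',{'scene':(220,165,380,305,4),'wrist':(190,100,450,300,2.4)})
```

```text
[-0.14  0.53  0.13  1.85 -0.09  0.77 -1.6 ]
18.05 [ 0.6021 -0.0378  0.083 ] [ 0.66 -1.03  0.34]
```

View pics/scene_17z.png

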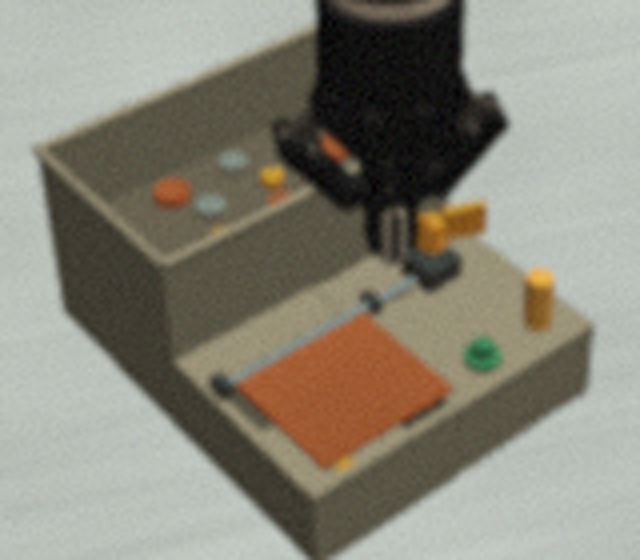

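View pics/wrist_17z.png

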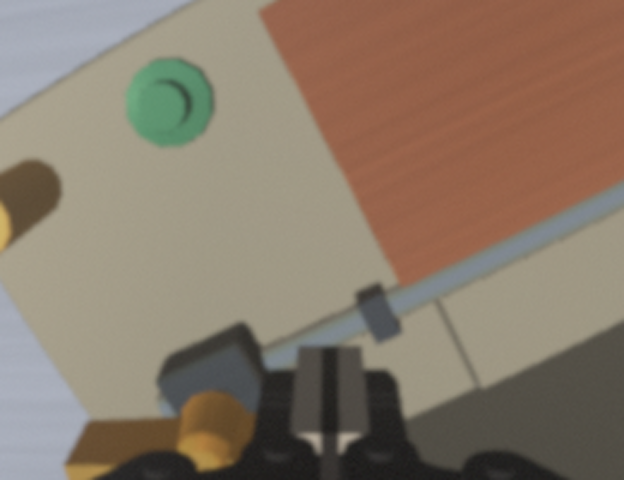

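Screw is at about 6.8. I'll reposition behind wing B for the last stroke.

Request:
{"op": "drive_tool", "data": {
  "increments": "0.005 0 0 0; 0.005 -0.001 0 0; 0 0 0.025 0; 0 0 0.032 0; 0 0 0 0; -0.002 0.003 0 0.12; -0.002 0.003 0 0.12; -0.002 0.003 0 0.12; -0.002 0.003 0 0.12; -0.002 0.003 0 0.12; -0.002 0.003 0 0.12; -0.002 0.003 0 0.12"
}}

```text
t: 19.15
eef_pos: [0.5981, -0.0177, 0.1397]
tool_rot: [-0.0, 0.926, 0.377, 0.0]
contact_force: [-0.8, 0.4, 0.1]
gripper_width: -0.0
```

Request:
{"op": "drive_tool", "data": {
  "increments": "-0.002 0.003 0 0.12; -0.002 0.003 0 0.12; -0.002 0.003 0 0.12; -0.002 0.003 0 0.12; -0.002 0.003 0 0.12; -0.002 0.003 0 0.12; -0.002 0.003 0 0.12; -0.002 0.003 0 0.12; -0.002 0.002 0 0.12; -0.002 0.002 0 0.12; -0.002 0.002 0 0.12; -0.002 0.002 0 0.12"
}}

```text
t: 20.15
eef_pos: [0.5741, 0.0142, 0.1398]
tool_rot: [0.0, 0.448, 0.894, 0.0]
contact_force: [0.3, 0.7, -0.2]
gripper_width: -0.002
```

Request:
{"op": "drive_tool", "data": {
  "increments": "-0.002 0.002 0 0.12; -0.002 0.002 0 0.12; -0.002 0.002 0 0.12; 0 0 0 0.12; 0 0 0 0.12; 0 0 0 0.12; 0 0 0 0.1; 0 0 0 0; 0 0 0 0"
}}

```text
t: 20.9
eef_pos: [0.5681, 0.02, 0.1397]
tool_rot: [-0.0, 0.059, 0.998, 0.0]
contact_force: [0.6, -0.3, 0.2]
gripper_width: 0.003
```

Run:
```python
from look import *
look('18',{'scene':(220,165,380,305,4),'wrist':(190,100,450,300,2.4)})
```

```text
20.9 [0.5681 0.02   0.1397] [ 0.59 -0.27  0.18]
```

View pics/scene_18z.png

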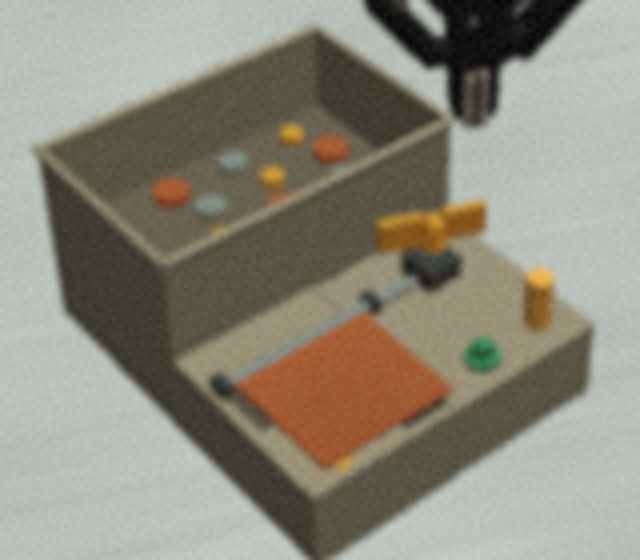

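View pics/wrist_18z.png

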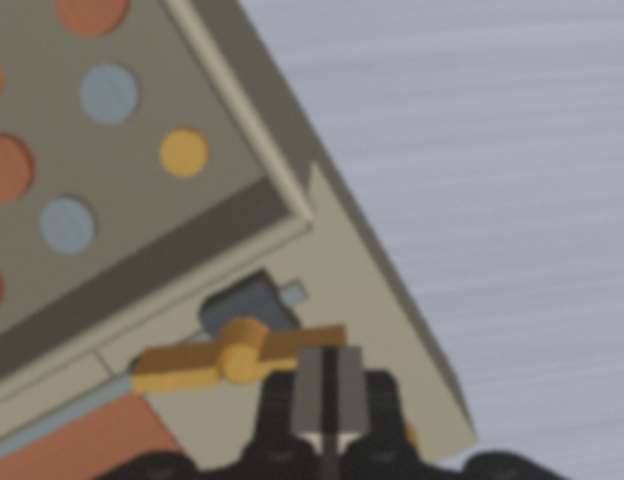

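Run:
```python
from path import *
pts=[(3.58,.027,.020,0),(3.58,.027,.015,0)]+[(t,.027,.014,0) for t in np.arange(3.68,4.75,.1)]
rows([.5651,.020],1.5327,pts)
```

```text
0.005 -0.001 0 -0.001; 0.005 -0 0 0; 0.004 0.001 0 -0.1; 0.003 0.001 0 -0.1; 0.003 0 0 -0.1; 0.003 0 0 -0.1; 0.003 0 0 -0.1; 0.003 0 0 -0.1; 0.003 -0.001 0 -0.1; 0.003 -0.001 0 -0.1; 0.002 -0.001 0 -0.1; 0.003 -0.001 0 -0.1

0.003 -0.002 0 -0.1

end [0.6081 0.015 ] 0.43169999999999975
```

Request:
{"op": "drive_tool", "data": {
  "increments": "-0.003 0 0 0.08; 0 0 -0.02 0; 0 0 -0.02 0; 0 0 -0.017 0; 0 0 0 0; 0 0 0 0"
}}

```text
t: 21.5
eef_pos: [0.5643, 0.0203, 0.0824]
tool_rot: [-0.001, 0.018, 1.0, -0.0]
contact_force: [-0.5, 0.6, 1.1]
gripper_width: -0.003
```

Run:
```python
from look import *
look('19',{'scene':(220,165,380,305,4),'wrist':(190,100,450,300,2.4)})
```

```text
21.5 [0.5643 0.0203 0.0824] [-0.54  0.63  1.07]
```

View pics/wrist_19z.png

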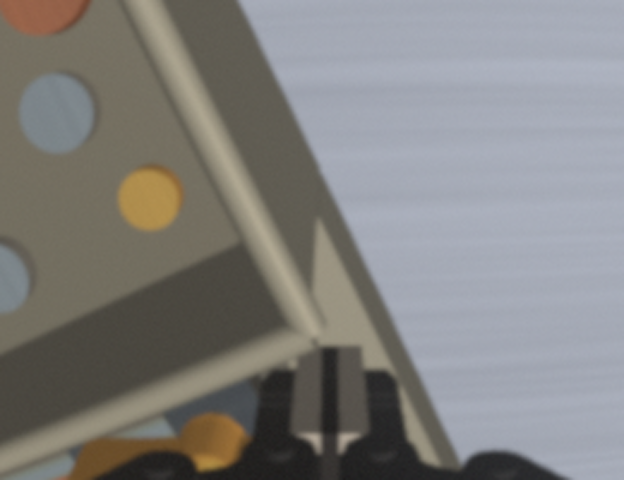

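Behind wing B and clear of the wall, with no contact force. Starting the last stroke.

Request:
{"op": "drive_tool", "data": {
  "increments": "0.005 -0.001 0 0; 0.005 0 0 0; 0.004 0.001 0 -0.1; 0.003 0.001 0 -0.1; 0.003 0 0 -0.1; 0.003 0 0 -0.1; 0.003 0 0 -0.1; 0.003 0 0 -0.1; 0.003 -0.001 0 -0.1; 0 0 0 0; 0 0 0 0"
}}

```text
t: 22.52
eef_pos: [0.5973, 0.0204, 0.0832]
tool_rot: [0.0, 0.358, 0.934, 0.0]
contact_force: [-0.5, -0.5, -0.0]
gripper_width: 0.002
```

Run:
```python
from look import *
look('20',{'scene':(220,165,380,305,4),'wrist':(190,100,450,300,2.4)})
```

```text
22.5167 [0.5973 0.0204 0.0832] [-0.53 -0.49 -0.05]
```

View pics/scene_20z.png

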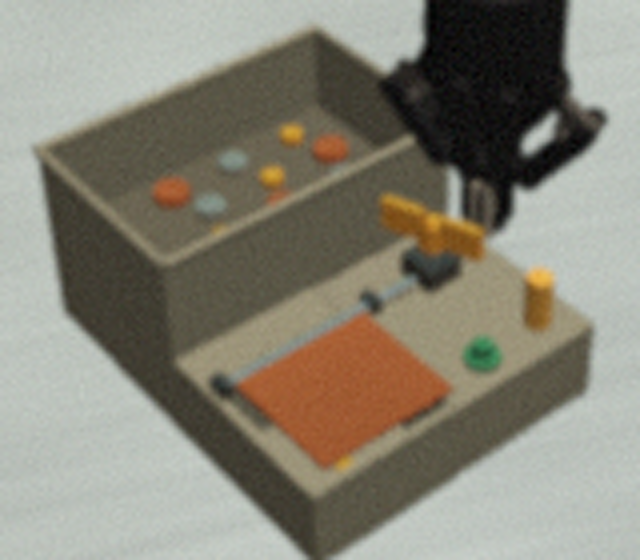

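View pics/wrist_20z.png

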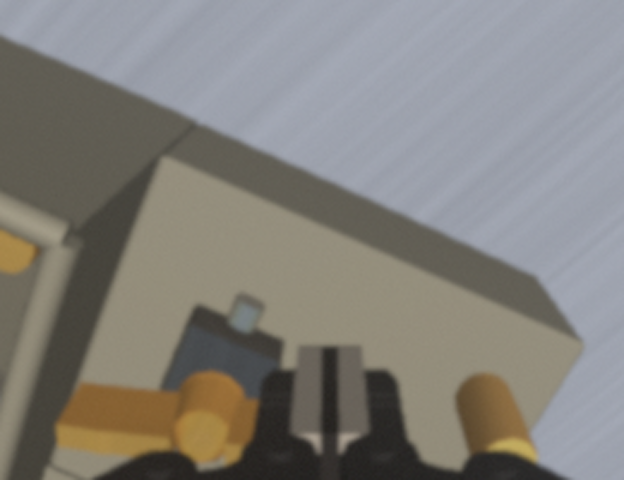

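Request:
{"op": "drive_tool", "data": {
  "increments": "0.003 -0.001 0 -0.1; 0.002 -0.001 0 -0.1; 0.003 -0.001 0 -0.1; 0.003 -0.002 0 -0.1; 0 0 0 0; 0 0 0 0"
}}

```text
t: 23.12
eef_pos: [0.608, 0.0153, 0.0829]
tool_rot: [0.0, 0.536, 0.844, 0.0]
contact_force: [-0.3, 0.3, 0.9]
gripper_width: -0.001
```

Run:
```python
from path import *
o=[(t,.027,.014,0) for t in (4.76,4.82,4.86,4.9,4.94,4.98)]
rows(pos(4.68,.027,.014)[0],pos(4.68,.027,.014)[1],o)
```

```text
0.002 -0.002 0 -0.08; 0.001 -0.001 0 -0.06; 0.001 -0.001 0 -0.04; 0.001 -0.001 0 -0.04; 0.001 -0.001 0 -0.04; 0 -0.001 0 -0.04

end [0.61365833 0.00801805] -6.151203673205103
```

Request:
{"op": "drive_tool", "data": {
  "increments": "0.002 -0.002 0 -0.08; 0.001 -0.002 0 -0.06; 0.001 -0.001 0 -0.04; 0 0 0 0; 0 0 0 0"
}}

```text
t: 23.53
eef_pos: [0.6116, 0.0116, 0.0829]
tool_rot: [-0.0, 0.609, 0.793, 0.001]
contact_force: [-0.9, 4.5, 0.0]
gripper_width: 0.001
```

Request:
{"op": "drive_tool", "data": {
  "increments": "0 -0.001 0 0; 0 -0.001 0 0; 0 0 0 0; 0 0 0 0"
}}

```text
t: 23.87
eef_pos: [0.6117, 0.0114, 0.0829]
tool_rot: [-0.001, 0.609, 0.793, 0.001]
contact_force: [-1.2, 8.6, -1.0]
gripper_width: 0.002
```

Run:
```python
from look import *
look('21',{'scene':(220,165,380,305,4),'wrist':(190,100,450,300,2.4)})
```

```text
23.8667 [0.6117 0.0114 0.0829] [-1.21  8.59 -0.98]
```

View pics/scene_21z.png

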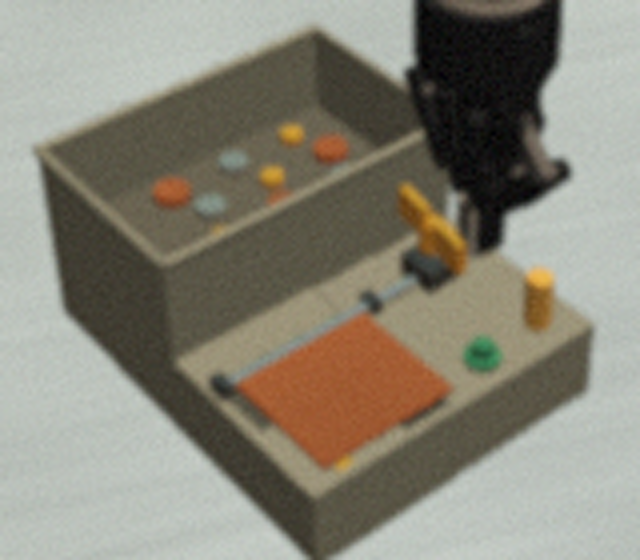

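View pics/wrist_21z.png

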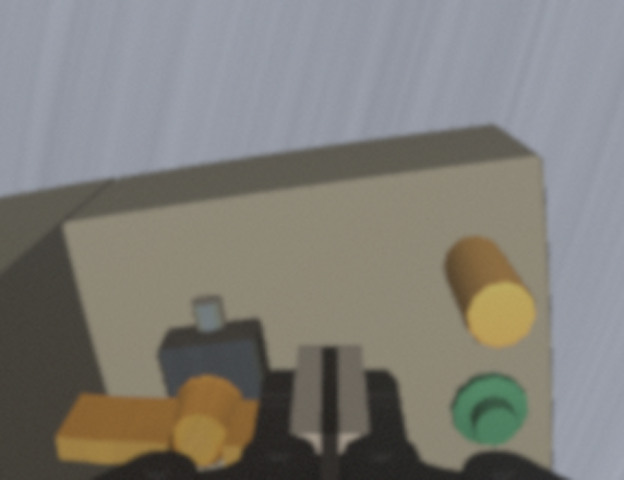

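The screw is at the hard stop: 8.6 N with no motion, and the wing angle matches 8.0 rad. Backing off and lifting.

Request:
{"op": "drive_tool", "data": {
  "increments": "-0.001 0.004 0 0; -0.001 0.005 0 0; 0 0 0.02 0; 0 0 0.03 0; 0 0 0.03 0; 0 0 0.03 0; 0 0.02 0 0; 0 0.02 0 0; 0 0 0 0; 0 0 0 0; 0 0 0 0; 0 0 0 0"
}}

```text
t: 24.97
eef_pos: [0.6097, 0.0554, 0.1924]
tool_rot: [0.0, 0.612, 0.791, -0.001]
contact_force: [-0.4, 0.0, 1.2]
gripper_width: -0.0
```

Run:
```python
from look import *
print(bot.get_obs()['joint_vel'].round(3))
look('22',{'scene':(160,140,520,320,2.2),'wrist':(120,100,480,300,2)})
```

```text
[ 0.004  0.001 -0.003  0.001 -0.004 -0.002 -0.005]
24.9667 [0.6097 0.0554 0.1924] [-0.39  0.03  1.21]
```

View pics/scene_22z.png

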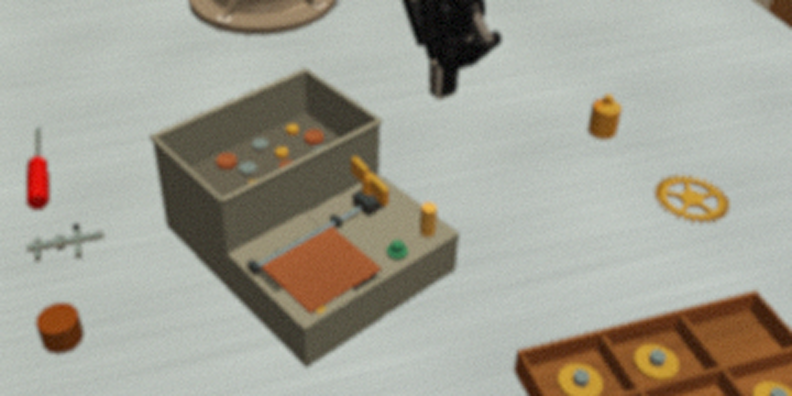

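View pics/wrist_22z.png

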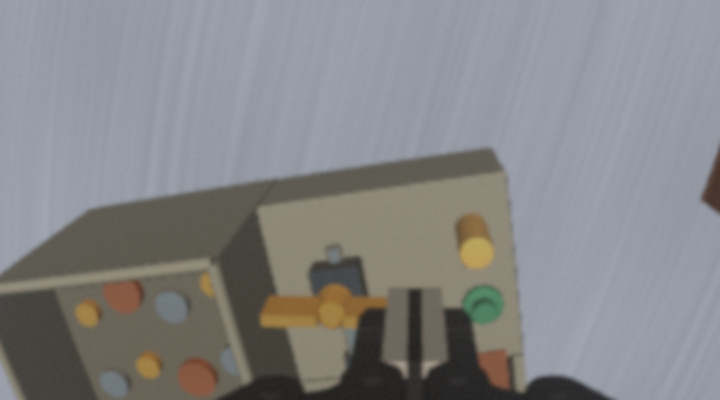

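Run:
```python
from station import bot
print(bot.hand_in())
```

```text
the job is handed in; nothing more can be done
None
```

I pushed the flap shut, wound the wing screw clockwise to its stop, and handed the job in at about t = 25 s. `hand_in` gave no verdict.

- **Flap:** I pressed it down with the shut fingertips until it stopped moving at 18 N. It looks flat and closed in both the scene and wrist pictures.
- **Screw:** I estimated the starting angle at about 1.75 rad. Three strokes on the wing backs only took it round, ending with 8.6 N and no further motion at the stop. The final wing direction matches 8.0 rad, which looks almost the same as the start, about one turn on.
- **Loose parts:** The peg, collet and table parts looked unmoved in the last pictures. The arm is clear and at rest, and the wrist force reads about 1 N, which is noise.
- **Disagreements:** The real fingertip was about 7 mm above the reported TCP height, not 22 mm ahead of it as `bot.finger_overhang` says, so I set heights from contact force. The separate camera fits of the hopper differed by up to 5 mm. I used a value close to the fixed-camera fit and the later wrist fit, and checked it against close-up wrist pictures.

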